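# Fetch the copper mustard pot from behind the cruets

## Task

First move the pepper mill, the sauce bottle and the salt shaker off the cruet board onto the steel side tray, all three standing upright there before the copper mustard pot is moved from its place; then set the copper pot in the middle of the round cork mat. Last, put the mill, the bottle and the shaker back on the board, each upright on the very same dark disc it stood on at the start, centred on it, knocking nothing over and leaving the candle jar and the desk bell where they are.

Things in the scene. Friction and masses are not known exactly. Their poses are not given: they have to be found in the camera images.
- copper_pot_center (a point): The thing to fetch: a small copper mustard pot, round, one piece with its lid, 56 mm in diameter, 61 mm high with its little lid knob (body straight-sided from 6 to 38 mm above its underside). The point is on its axis, 30.5 mm above its underside; z up its axis. About 0.3 kg. It stands at the back middle of the board, hemmed in by the three taller things.
- pepper_mill_center (a point): Turned wooden pepper mill, round, 125 mm high, foot 50 mm in diameter, narrow waist, cylindrical head 38 mm in diameter from 78 to 119 mm above its underside, small steel ball on top. The point is on its axis, 62.5 mm above its underside; z up its axis. About 0.2 kg. A good grip is the head, 100 mm above the underside.
- sauce_bottle_center (a point): White stoneware sauce bottle, round, 120 mm high with its cork, body 48 mm in diameter up to 60 mm, shoulder, then a straight neck 26 mm in diameter from 80 to 108 mm above its underside, cork 20 mm in diameter on top. The point is on its axis, 60 mm above its underside; z up its axis. About 0.28 kg. A good grip is the neck, 100 mm above the underside.
- salt_shaker_center (a point): Salt shaker, 115 mm high: a square grey body 40 x 40 mm up to 74 mm, then a round steel cap 40 mm in diameter, straight from 74 to 106 mm above its underside, domed above. The point is on its axis, 57.5 mm above its underside; z up its axis, x and y along the square's sides. About 0.22 kg. A good grip is the cap, 97 mm above the underside.
- cruet_board: Fixed pale wooden board, 130 (its x) by 190 (its y) by 12 mm; origin at the centre of its underside, x towards its back edge, away from the robot. Four flush dark wood discs, 57 mm across, at (x, y) = (30, 0) mm, under the pot, and (30, 60), (30, -60), (-30, 0) mm, under mill, bottle and shaker in an order that varies; each thing starts within 3 mm of its disc's centre.
- side_tray: The side area: an empty flat steel tray fixed on the table to one side of the board (left or right), 250 mm (its x) by 140 mm (its y), 15 mm high with a 6 mm floor and 6 mm walls; origin at the centre of its underside, z up.
- round_mat: Round cork mat fixed on the table on the other side of the board, 110 mm in diameter, 6 mm thick; origin at the centre of its underside, z up.
- candle_jar_center (a point): Bystander: amber glass candle jar with a dark lid, 62 mm in diameter, 68 mm high, standing loose on the table behind the board (farther from the robot), left or right. The point is on its axis, 34 mm above its underside.
- desk_bell_center (a point): Bystander: low brass desk bell on a dark foot, 72 mm in diameter, 46 mm high, standing loose on the table behind the board, on the other side from the jar. The point is on its axis, 23 mm above its underside.
Not all that is in view belongs to the job. Of the things shaped like the part that bears pepper_mill_center, the wooden one is meant.

How it is judged:
By the outcome, as a careful person would: the job done as asked, in the order asked, and still so for the second after the job is handed in, with the robot touching nothing.
It also fails if it takes over 144 s, if anything falls off the work surface, if the arm or the gripper's body presses on something with over 40 N, if the wrist force passes 120 N, or if a joint passes its speed limit or range.

## Robot

A 6-joint arm with a two-finger parallel gripper is mounted at the origin on the work surface. World frame = base frame: x ahead of the robot, y to its left, z up, the work surface at z = 0. Lengths are in m, angles in rad, forces in N, time in s.
With the tool pointing down it reaches from about 0.275 to 0.775 m from the base axis. Payload 14.6 kg.
Tool frame: the origin (TCP) lies midway between the tips of the shut fingers; the grasp point (between the pads) lies 19 mm behind it; z points along the fingers, y is the line along which they close (so a half turn about z gives the same grasp; the last joint's range is limited). The gripper opens to 85 mm and grips with 20 to 120 N. Pads are 22 mm wide; open, the fingers measure 114 mm over their backs; the gripper's body (76 mm by 85 mm) begins 54 mm behind the grasp point. The pads swing forward as they close: fully open they stand 13 mm farther back than shut.
Start: joints at [0.988, 0.263, -0.048, 1.259, 0, 1.415], TCP at [0.218, 0.478, 0.231] pointing down, gripper open.
Joint ranges: [-2.65, 2.65], [-0.89, 1.7], [-1.18, 1.37], [-2.13, 2.11], [-1.35, 1.29], [-3.14, 3.14]. Speed limits (rad/s): [1.89, 1.89, 2.57, 2.79, 3.14, 3.14].

## Interface

Orientations are given as a unit quaternion [w, x, y, z].
In Python, from workcell import manip gives the robot as it stands.
- The arm moves only by the shell command python3 -m creep 'ROWS' [OPENING]. ROWS is JSON, a list of rows, each an object of numbers: "x", "y", "z": the shift along the world's x, y, z in cm; "wx", "wy", "wz": the turn, a rotation vector about the world's x, y, z in degrees. A call has 1 to 5 rows; each row is the pose to reach, as a shift and turn from the pose commanded when the call began; what a row does not reach only later rows make up. A row lasts 1/8 s, in which the tool goes at most 62.5 mm and 10.7 degrees, less where a joint would pass 70% of its speed; a pose out of reach is approached as far as the arm can. A call with a gripper value outside its range is refused whole. OPENING is the opening, from 0 (shut) to 1 (fully open), set as the call begins (- or left out, the last holds). The fingers move at their own pace and stop on an object; the grip force is fixed at half the most. Time passes only in rows, so rows that repeat a pose let the fingers close. It gives the time, the measured TCP pose, the force, the opening and the grip force at its end, in the units of the state.
- manip.get_state(): the state, without advancing time (a new reading comes with each control period).
- manip.get_image(name): name is "scene" or "top"; returns the picture (420x560x3 uint8, red, green, blue); there is no depth.
- manip.camera_model(name): a dict with "fx", "fy", "cx", "cy" (pixels), "world_from_camera" (4x4, takes a point from camera to world coordinates). Camera axes: x right, y up, looking along -z (the intrinsics and any distortion apply to the point x, -y, -z); pixel columns grow to the right and rows downward; lengths in m; the calibration is good to about 2 mm. A picture is of the moment at which its call begins. camera_model takes no time and is no camera call.
- manip.sign_off(): hands the job in; it is judged then, once.
The state is a dict: "time": time; "joint_positions": joint angles; "qd": joint speeds; "tau": joint torques, N m; "eef_pos": TCP position; "tcp_rot": TCP orientation; "wrist_force": force on the tool from outside, world axes, zero at the start; "wrist_torque": the same for the moment, N m; "gripper_width": finger opening in m; "finger_force": force on a finger pad.
Only numpy, scipy, OpenCV 4.12 (cv2) and the standard library are available. Lean on these libraries where they do the work, as an engineer would, in place of code of your own. Each camera call takes 0.05 s, during which the arm holds its last target. There are 200 camera calls.

## Working session

There is one attempt and no reset: what is moved stays moved. The work goes in short steps, Python scripts to look and compute and a shell command to move; the robot and the scene stay as the last step left them, time stands still between calls to the robot, and variables do not carry over. Pictures are saved under pics/ and viewed, at most 14 in all, crops included, and the job is handed in when it is done.

```bash
mkdir -p pics
python3 - <<'E'
from workcell import manip
import cv2,numpy as np
np.set_printoptions(precision=4,suppress=True)
for n in("scene","top"):
    im=manip.get_image(n); cv2.imwrite(f"pics/{n}0.png",im[:,:,::-1]); 
    m=manip.camera_model(n); print(n,{k:(np.array(v) if k=="world_from_camera" else v) for k,v in m.items()})
s=manip.get_state(); print(s)
E
```

```text
scene {'fx': 528.9221383408459, 'fy': 528.9221383408459, 'cx': 278.7237022507355, 'cy': 210.39958743514615, 'world_from_camera': array([[-0.7805, -0.5421,  0.3113,  0.945 ],
       [ 0.6251, -0.6738,  0.3941,  0.4245],
       [-0.0039,  0.5022,  0.8647,  0.984 ],
       [ 0.    ,  0.    ,  0.    ,  1.    ]])}
top {'fx': 505.3888955654611, 'fy': 505.3888955654611, 'cx': 281.4219044098523, 'cy': 209.2386080234529, 'world_from_camera': array([[ 0.0121,  0.9971, -0.0754,  0.5191],
       [-0.9999,  0.0118, -0.0045,  0.0107],
       [-0.0036,  0.0754,  0.9971,  1.3418],
       [ 0.    ,  0.    ,  0.    ,  1.    ]])}
{'time': 0.1, 'joint_positions': array([ 0.9877,  0.2635, -0.0489,  1.2594, -0.    ,  1.4155]), 'qd': array([-0.0027, -0.002 ,  0.0021,  0.0009, -0.0007,  0.0002]), 'tau': array([  0.0053, -63.8581,  38.5062,   0.0101,   0.    ,  -0.    ]), 'eef_pos': array([0.2177, 0.4775, 0.2309]), 'tcp_rot': array([-0.0002,  0.2123,  0.9772, -0.0004]), 'wrist_force': array([-0.7137, -0.1135, -1.0614]), 'wrist_torque': array([-0.0206,  0.0142, -0.0221]), 'finger_force': 0.0, 'gripper_width': 0.08554936142374962}
```

View pics/scene0.png

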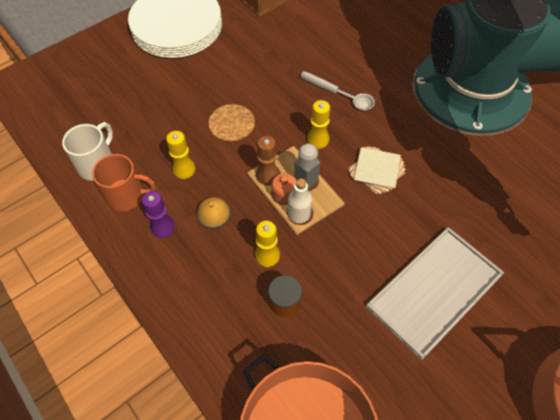

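View pics/top0.png

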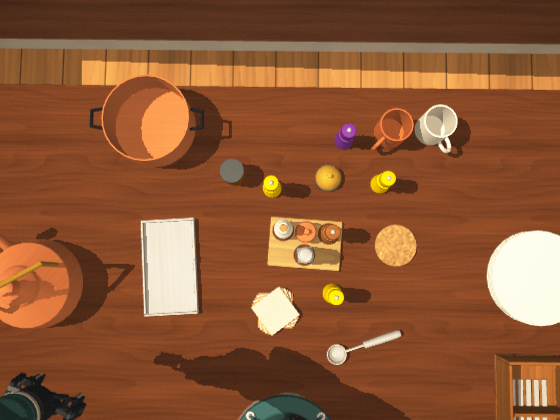

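```bash
cat > h.py <<'E'
import numpy as np,cv2
from workcell import manip
def ray(n,u,v):
    m=manip.camera_model(n);T=np.array(m["world_from_camera"])
    d=T[:3,:3]@np.array([(u-m["cx"])/m["fx"],-(v-m["cy"])/m["fy"],-1]);return T[:3,3],d/np.linalg.norm(d)
def plane(n,u,v,z):
    o,d=ray(n,u,v);return o+d*(z-o[2])/d[2]
def tri(p,q):
    o,d=ray("scene",*p);O,D=ray("top",*q)
    s=np.linalg.lstsq(np.c_[d,-D],O-o,rcond=None)[0];a=o+d*s[0];b=O+D*s[1];return (a+b)/2,np.linalg.norm(a-b)
def proj(n,P):
    m=manip.camera_model(n);T=np.linalg.inv(np.array(m["world_from_camera"]));c=T@np.r_[P,1]
    return np.array([m["cx"]-m["fx"]*c[0]/c[2],m["cy"]+m["fy"]*c[1]/c[2]])
E
python3 - <<'E'
import cv2,numpy as np
a=cv2.imread("pics/top0.png");b=cv2.imread("pics/scene0.png")
A=cv2.resize(a[170:310,235:435],None,fx=4,fy=4,interpolation=cv2.INTER_CUBIC)
B=cv2.resize(b[90:270,215:415],None,fx=4,fy=4,interpolation=cv2.INTER_CUBIC)[:600]
B=cv2.resize(b[100:250,220:420],None,fx=4,fy=4,interpolation=cv2.INTER_CUBIC)
cv2.imwrite("pics/topc.png",A);cv2.imwrite("pics/scenec.png",B)
E
```

```text
(no output)
```

View pics/topc.png

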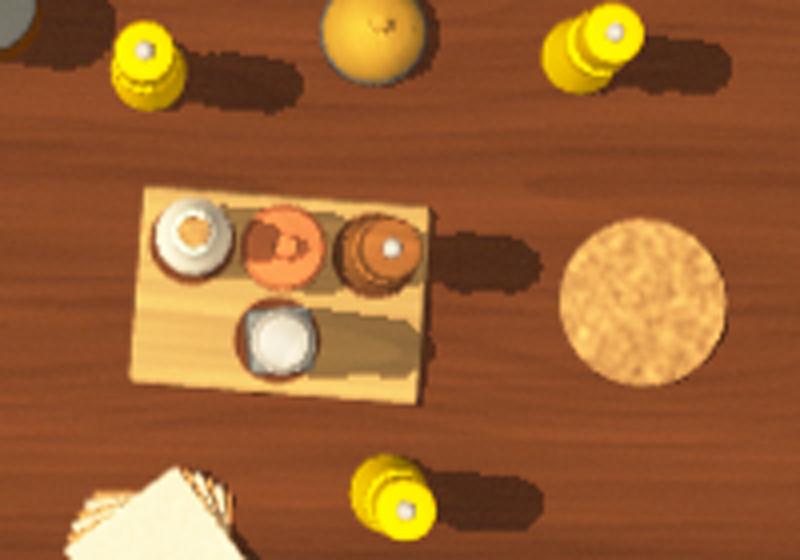

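View pics/scenec.png

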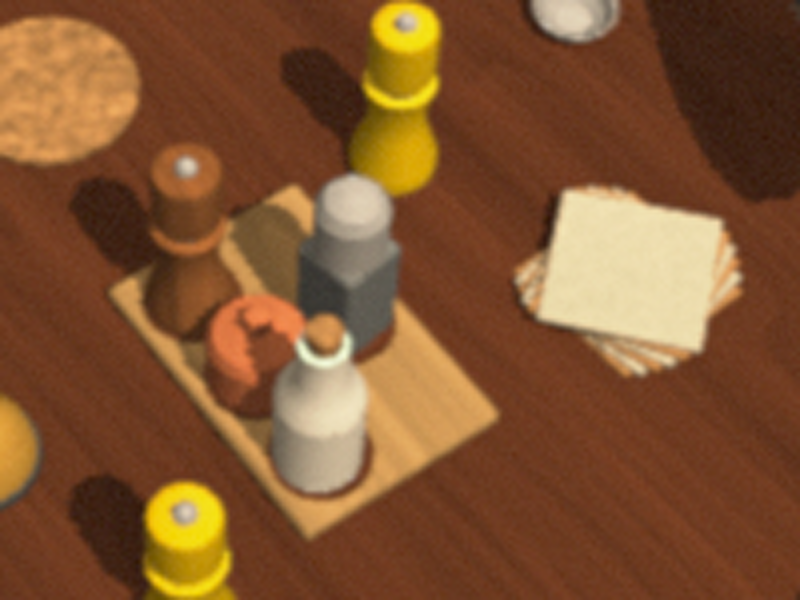

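Mill-shaped candidates in the top picture are the brown wooden one on the board (333,232), three yellow ones (271,182), (389,178) and (336,297), and a purple one (348,130). I choose the wooden one on the board. The crop shows the bottle on the left disc (283,228), the shaker on the front disc (305,255), the pot in the middle (306,232), and the mill on the right disc. The tray is on the left and the mat on the right.

```bash
cat > meas.py <<'E'
from h import *
np.set_printoptions(precision=1,suppress=True)
t=lambda x,y:((x+.5)/4-.5+235,(y+.5)/4-.5+170); s=lambda x,y:((x+.5)/4-.5+220,(y+.5)/4-.5+100)
cT=[plane("top",*t(*c),.012) for c in[(145,187),(430,207),(418,404),(130,381)]]
cS=[plane("scene",*s(*c),.012) for c in[(310,538),(110,292),(297,185),(498,413)]]
for c,d in zip(cT,cS):print("corner",c*1e3,d*1e3)
C=np.array(cT)
ax=((C[0]-C[3])+(C[1]-C[2]))/2; print("board c",C.mean(0)*1e3,np.mean(cS,0)*1e3,"len",np.linalg.norm(ax)*1e3,"yaw",np.degrees(np.arctan2(ax[1],ax[0])))
S=np.array(cS);ax=((S[0]-S[3])+(S[1]-S[2]))/2;print("yawS",np.degrees(np.arctan2(ax[1],ax[0])))
for n,p,q in[("mill ball",(186,167),(392,247)),("cork",(324,328),(194,233)),("cap",(354,200),(282,338)),("yel back-left",(185,512),(145,49)),("yel front",(405,21),(405,511))]:
    P,e=tri(s(*p),t(*q));print(n,P*1e3,e*1e3)
print("yel back-right",plane("top",*t(615,32),.12)*1e3)
print("pot knob",plane("top",*t(289,246),.073)*1e3,plane("scene",*s(255,318),.070)*1e3)
a=cv2.imread("pics/top0.png")
h=cv2.cvtColor(a,cv2.COLOR_BGR2HSV)
print("mat",plane("top",*t(643,302),.006)*1e3,plane("scene",232-.5,122,.006)*1e3)
for c in[(142,220),(194,218),(199,314),(145,317)]:print("tray",plane("top",*c,.015)*1e3)
for c in[(449,230),(502,271),(423,354),(369,304)]:print("trayS",plane("scene",*c,.015)*1e3)
print("jar",plane("top",232,171,.068)*1e3,"bell",plane("top",328.5,178,.03)*1e3)
E
python3 meas.py
```

```text
corner [600.4  44.3  12. ] [600.9  49.7  12. ]
corner [ 589.5 -143.4   12. ] [ 589.1 -138.1   12. ]
corner [ 460.5 -136.    12. ] [ 461.4 -130.    12. ]
corner [473.2  52.4  12. ] [474.3  54.8  12. ]
board c [530.9 -45.7  12. ] [531.4 -40.9  12. ] len 128.34365543002988 yaw -3.4684473591314244
yawS -2.9470041406177283
mill ball [ 558.1 -106.2  131.9] 2.1065076883403093
cork [565.5  12.  131.4] 1.0404545952779487
cap [502.8 -40.8 126. ] 2.9345649490692636
yel back-left [676.8  43.8 120.5] 2.997087906185966
yel front [ 401.4 -116.2  120.5] 0.6727534398286616
yel back-right [ 691.7 -243.1  120. ]
pot knob [560.7 -48.   73. ] [561.6 -44.5  70. ]
mat [ 528.8 -284.5    6. ] [ 528.7 -280.4    6. ]
tray [586.7 383.2  15. ]
tray [593.6 246.5  15. ]
tray [344.4 227.2  15. ]
tray [335.  367.1  15. ]
trayS [350.7 240.6  15. ]
trayS [338.  368.9  15. ]
trayS [580.4 385.2  15. ]
trayS [591.  253.7  15. ]
jar [711.4 143.4  68. ] bell [ 701.6 -105.4   30. ]
```

```bash
python3 -m creep '[{"x":6,"y":-10,"z":1.4,"wz":7},{"x":12,"y":-20,"z":1.4,"wz":14},{"x":17,"y":-29.2,"z":1.4,"wz":21.3},{"x":17,"y":-29.2,"z":1.4,"wz":21.3},{"x":17,"y":-29.2,"z":1.4,"wz":21.3}]' 0.7; python3 -m creep '[{"x":17,"y":-29.15},{"x":17,"y":-29.15},{"x":17,"y":-29.15},{"x":17,"y":-29.15},{"x":17,"y":-29.15}]'; python3 -m creep '[{}]'
python3 - <<'E'
from h import *
for n in("top","scene"): cv2.imwrite(f"pics/{n}1.png",manip.get_image(n)[:,:,::-1])
print(manip.get_state()["joint_positions"])
a=cv2.imread("pics/top1.png")[150:300,220:420];cv2.imwrite("pics/t1.png",cv2.resize(a,None,fx=4,fy=4))
E
```

```text
[ 9.87715371e-01  2.63349779e-01 -4.86510965e-02  1.25939273e+00
 -8.45539829e-07  1.41550672e+00]schema error: expected keys x, y, z, wx, wy, wz
schema error: expected keys x, y, z, wx, wy, wz
schema error: expected keys x, y, z, wx, wy, wz
```

View pics/scene1.png

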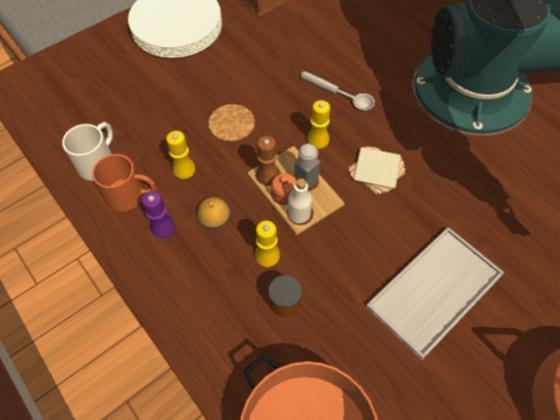

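The picture is unchanged from the start. The moves were refused because each row needs all six keys.

```bash
python3 -m creep '[{"x":6,"y":-10,"z":1.4,"wx":0,"wy":0,"wz":7},{"x":12,"y":-20,"z":1.4,"wx":0,"wy":0,"wz":14},{"x":17,"y":-29.2,"z":1.4,"wx":0,"wy":0,"wz":21.3},{"x":17,"y":-29.2,"z":1.4,"wx":0,"wy":0,"wz":21.3},{"x":17,"y":-29.2,"z":1.4,"wx":0,"wy":0,"wz":21.3}]' 0.7
```

```text
time: 0.82
eef_pos: [0.3755, 0.2064, 0.2449]
tcp_rot: [0.0, 0.028, 1.0, 0.0]
wrist_force: [1.2, 0.7, 0.3]
gripper_width: 0.0597
finger_force: 0.0
```

```bash
python3 -m creep '[{"x":0,"y":0,"z":0,"wx":0,"wy":0,"wz":0},{"x":0,"y":0,"z":0,"wx":0,"wy":0,"wz":0}]'
```

```text
time: 1.08
eef_pos: [0.3748, 0.2082, 0.2447]
tcp_rot: [-0.0, 0.028, 1.0, 0.0]
wrist_force: [0.3, 0.9, 0.9]
gripper_width: 0.06
finger_force: 0.0
```

```bash
python3 -m creep '[{"x":9,"y":-15.7,"z":0,"wx":0,"wy":0,"wz":0},{"x":9,"y":-15.7,"z":0,"wx":0,"wy":0,"wz":0},{"x":9,"y":-15.7,"z":0,"wx":0,"wy":0,"wz":0},{"x":9,"y":-15.7,"z":0,"wx":0,"wy":0,"wz":0}]'; python3 -m creep '[{"x":9.3,"y":-15.7,"z":0,"wx":0,"wy":0,"wz":0},{"x":9.3,"y":-15.7,"z":0,"wx":0,"wy":0,"wz":0},{"x":9.3,"y":-15.7,"z":0,"wx":0,"wy":0,"wz":0},{"x":9.3,"y":-15.7,"z":0,"wx":0,"wy":0,"wz":0},{"x":9.3,"y":-15.7,"z":0,"wx":0,"wy":0,"wz":0}]'
python3 - <<'E'
from h import *
for n in("top","scene"): cv2.imwrite(f"pics/{n}1.png",manip.get_image(n)[:,:,::-1])
print(manip.get_state()["eef_pos"])
a=cv2.imread("pics/top1.png")[190:290,240:380];b=cv2.imread("pics/scene1.png")[70:220,200:400]
cv2.imwrite("pics/ts1.png",np.hstack([cv2.resize(a,(400,286)),cv2.resize(b,(400,286))]))
E
```

```text
time: 1.58
eef_pos: [0.4662, 0.0501, 0.2443]
tcp_rot: [-0.0, 0.029, 1.0, -0.0]
wrist_force: [0.0, 0.3, 0.2]
gripper_width: 0.0596
finger_force: 0.0
time: 2.2
eef_pos: [0.5578, -0.1038, 0.2446]
tcp_rot: [-0.0, 0.027, 1.0, 0.0]
wrist_force: [0.3, 1.0, 0.7]
gripper_width: 0.0596
finger_force: 0.0
[ 0.55759488 -0.10374892  0.24505716]
```

View pics/ts1.png

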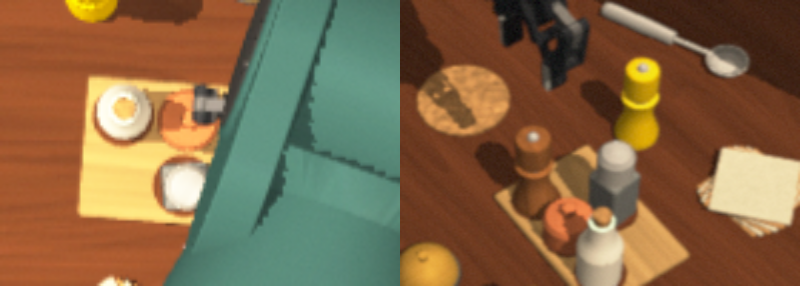

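The gripper hangs open above the wooden mill, left finger over the pot at about (205,105) in the crop, with nothing touched. I'll go down, grip and lift.

```bash
python3 -m creep '[{"x":0,"y":-0.15,"z":-5,"wx":0,"wy":0,"wz":0},{"x":0,"y":-0.15,"z":-10,"wx":0,"wy":0,"wz":0},{"x":0,"y":-0.15,"z":-13,"wx":0,"wy":0,"wz":0},{"x":0,"y":-0.15,"z":-15.4,"wx":0,"wy":0,"wz":0},{"x":0,"y":-0.15,"z":-15.4,"wx":0,"wy":0,"wz":0}]'; python3 -m creep '[{"x":0,"y":0,"z":0,"wx":0,"wy":0,"wz":0},{"x":0,"y":0,"z":0,"wx":0,"wy":0,"wz":0},{"x":0,"y":0,"z":0,"wx":0,"wy":0,"wz":0},{"x":0,"y":0,"z":0,"wx":0,"wy":0,"wz":0},{"x":0,"y":0,"z":0,"wx":0,"wy":0,"wz":0}]' 0
```

```text
time: 2.92
eef_pos: [0.5568, -0.1057, 0.09]
tcp_rot: [-0.001, 0.027, 1.0, 0.0]
wrist_force: [0.1, 0.3, 0.3]
gripper_width: 0.06
finger_force: 0.0
time: 3.55
eef_pos: [0.5586, -0.1072, 0.0923]
tcp_rot: [0.001, 0.028, 1.0, -0.0]
wrist_force: [-1.1, 0.2, 8.9]
gripper_width: 0.037
finger_force: 59.8
```

```bash
python3 -m creep '[{"x":0,"y":0,"z":4,"wx":0,"wy":0,"wz":0},{"x":0,"y":0,"z":9,"wx":0,"wy":0,"wz":0},{"x":0,"y":0,"z":15,"wx":0,"wy":0,"wz":0},{"x":0,"y":0,"z":15.4,"wx":0,"wy":0,"wz":0},{"x":0,"y":0,"z":15.4,"wx":0,"wy":0,"wz":0}]'; python3 -m creep '[{"x":-0.1,"y":5,"z":0,"wx":0,"wy":0,"wz":0},{"x":-0.2,"y":10.5,"z":0,"wx":0,"wy":0,"wz":0},{"x":-0.4,"y":16.5,"z":0,"wx":0,"wy":0,"wz":0},{"x":-0.5,"y":21.5,"z":0,"wx":0,"wy":0,"wz":0},{"x":-0.5,"y":22,"z":0,"wx":0,"wy":0,"wz":0}]'; python3 -m creep '[{"x":-0.4,"y":5,"z":0,"wx":0,"wy":0,"wz":0},{"x":-0.8,"y":11,"z":0,"wx":0,"wy":0,"wz":0},{"x":-1.2,"y":17,"z":0,"wx":0,"wy":0,"wz":0},{"x":-1.3,"y":19.8,"z":0,"wx":0,"wy":0,"wz":0},{"x":-1.3,"y":19.8,"z":0,"wx":0,"wy":0,"wz":0}]'
python3 - <<'E'
from h import *
for n in("top","scene"): cv2.imwrite(f"pics/{n}2.png",manip.get_image(n)[:,:,::-1])
s=manip.get_state();p=s["eef_pos"];print(p,s["tcp_rot"],s["gripper_width"],proj("top",p),proj("scene",p))
a=cv2.imread("pics/top2.png")[170:330,100:300];b=cv2.imread("pics/scene2.png")[180:380,280:530]
cv2.imwrite("pics/ts2.png",np.hstack([cv2.resize(a,(400,320)),cv2.resize(b,(400,320))]))
E
```

```text
time: 4.18
eef_pos: [0.5579, -0.1073, 0.2448]
tcp_rot: [0.0, 0.028, 1.0, -0.0]
wrist_force: [-0.2, -0.3, -2.2]
gripper_width: 0.0369
finger_force: 60.8
time: 4.8
eef_pos: [0.5518, 0.1155, 0.2432]
tcp_rot: [-0.001, 0.026, 1.0, 0.0]
wrist_force: [0.8, -1.3, -1.9]
gripper_width: 0.0368
finger_force: 61.1
time: 5.42
eef_pos: [0.5394, 0.3117, 0.2431]
tcp_rot: [-0.001, 0.027, 1.0, -0.0]
wrist_force: [-0.3, 0.2, -3.0]
gripper_width: 0.0367
finger_force: 61.4
[0.53986868 0.30982558 0.24375596] [-7.24712673e-04  2.81260189e-02  9.99603987e-01 -5.20713856e-04] 0.03659562068984584 [145.68613564 236.2132224 ] [439.98605933 259.23077542]
```

View pics/ts2.png

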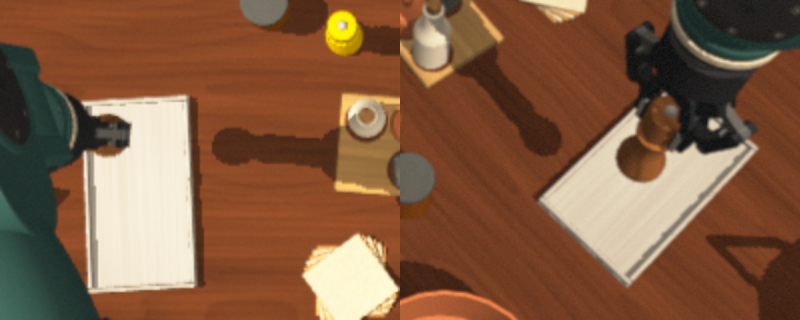

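The mill hangs upright from the gripper above the tray's far end (foot near (154,237) in the top picture). I'll set it down.

```bash
python3 -m creep '[{"x":0,"y":0,"z":-5,"wx":0,"wy":0,"wz":0},{"x":0,"y":0,"z":-11,"wx":0,"wy":0,"wz":0},{"x":0,"y":0,"z":-14.5,"wx":0,"wy":0,"wz":0},{"x":0,"y":0,"z":-15.9,"wx":0,"wy":0,"wz":0},{"x":0,"y":0,"z":-15.9,"wx":0,"wy":0,"wz":0}]'; python3 -m creep '[{"x":0,"y":0,"z":0,"wx":0,"wy":0,"wz":0},{"x":0,"y":0,"z":0,"wx":0,"wy":0,"wz":0},{"x":0,"y":0,"z":0,"wx":0,"wy":0,"wz":0},{"x":0,"y":0,"z":0,"wx":0,"wy":0,"wz":0}]' 0.7;  python3 -m creep '[{"x":0,"y":0,"z":3,"wx":0,"wy":0,"wz":0},{"x":0,"y":0,"z":9,"wx":0,"wy":0,"wz":0},{"x":0,"y":0,"z":15,"wx":0,"wy":0,"wz":0},{"x":0,"y":0,"z":15.9,"wx":0,"wy":0,"wz":0},{"x":0,"y":0,"z":15.9,"wx":0,"wy":0,"wz":0}]'; python3 -m creep '[{"x":0.6,"y":-6,"z":0,"wx":0,"wy":0,"wz":0},{"x":1,"y":-12,"z":0,"wx":0,"wy":0,"wz":0},{"x":1.3,"y":-15,"z":0,"wx":0,"wy":0,"wz":0},{"x":1.3,"y":-15,"z":0,"wx":0,"wy":0,"wz":0}]'
python3 - <<'E'
from h import *
for n in("top","scene"): cv2.imwrite(f"pics/{n}3.png",manip.get_image(n)[:,:,::-1])
s=manip.get_state();p=s["eef_pos"];print(p)
a=cv2.imread("pics/top3.png")[170:330,100:300];b=cv2.imread("pics/scene3.png")[180:380,280:530]
cv2.imwrite("pics/ts3.png",np.hstack([cv2.resize(a,(400,320)),cv2.resize(b,(400,320))]))
E
```

```text
time: 6.15
eef_pos: [0.5404, 0.3095, 0.0862]
tcp_rot: [0.0, 0.029, 1.0, -0.0]
wrist_force: [0.1, -0.3, -1.5]
gripper_width: 0.0367
finger_force: 61.2
time: 6.65
eef_pos: [0.54, 0.3107, 0.0859]
tcp_rot: [0.0, 0.028, 1.0, 0.0]
wrist_force: [2.1, 0.7, 0.2]
gripper_width: 0.0596
finger_force: 0.0
time: 7.28
eef_pos: [0.5401, 0.3108, 0.2447]
tcp_rot: [0.0, 0.028, 1.0, 0.0]
wrist_force: [0.5, 0.1, -0.4]
gripper_width: 0.0596
finger_force: 0.0
time: 7.78
eef_pos: [0.5525, 0.1588, 0.2431]
tcp_rot: [-0.001, 0.029, 1.0, -0.0]
wrist_force: [-0.8, 0.5, 0.6]
gripper_width: 0.06
finger_force: 0.0
[0.55249212 0.16078843 0.24354376]
```

View pics/ts3.png

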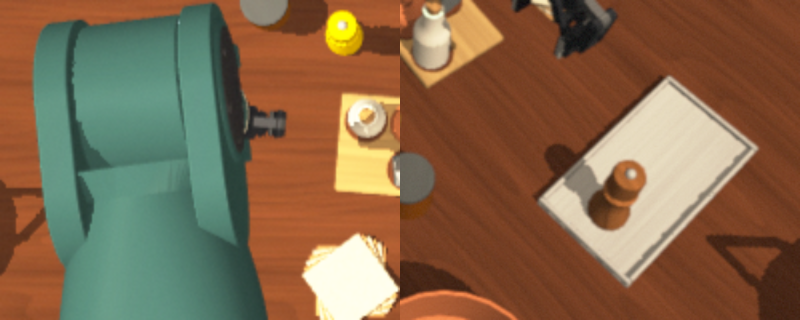

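The mill stands upright in the tray, with its ball near (424,289) in the scene picture. Next is the bottle.

```bash
python3 - <<'E'
from h import *
print(plane("scene",424.4,289.4,.1285))
E
python3 -m creep '[{"x":0.5,"y":-6,"z":0,"wx":0,"wy":0,"wz":0},{"x":1,"y":-12,"z":0,"wx":0,"wy":0,"wz":0},{"x":1.25,"y":-14.6,"z":0,"wx":0,"wy":0,"wz":0},{"x":1.25,"y":-14.6,"z":0,"wx":0,"wy":0,"wz":0}]'; python3 -m creep '[{"x":0,"y":0,"z":-5,"wx":0,"wy":0,"wz":0},{"x":0,"y":0,"z":-10,"wx":0,"wy":0,"wz":0},{"x":0,"y":0,"z":-13,"wx":0,"wy":0,"wz":0},{"x":0,"y":0,"z":-15.3,"wx":0,"wy":0,"wz":0},{"x":0,"y":0,"z":-15.3,"wx":0,"wy":0,"wz":0}]'; python3 -m creep '[{"x":0,"y":0,"z":0,"wx":0,"wy":0,"wz":0},{"x":0,"y":0,"z":0,"wx":0,"wy":0,"wz":0},{"x":0,"y":0,"z":0,"wx":0,"wy":0,"wz":0},{"x":0,"y":0,"z":0,"wx":0,"wy":0,"wz":0},{"x":0,"y":0,"z":0,"wx":0,"wy":0,"wz":0}]' 0
```

```text
[0.54002738 0.31418944 0.1285    ]
time: 8.38
eef_pos: [0.5655, 0.0143, 0.244]
tcp_rot: [-0.001, 0.029, 1.0, 0.0]
wrist_force: [0.2, 1.1, 0.3]
gripper_width: 0.0598
finger_force: 0.0
time: 9.0
eef_pos: [0.5643, 0.0165, 0.0902]
tcp_rot: [-0.002, 0.027, 1.0, 0.0]
wrist_force: [1.3, 0.5, 0.4]
gripper_width: 0.0596
finger_force: 0.0
time: 9.62
eef_pos: [0.5661, 0.0146, 0.0927]
tcp_rot: [0.001, 0.028, 1.0, -0.0]
wrist_force: [-0.4, -1.3, 6.2]
gripper_width: 0.0246
finger_force: 58.9
```

```bash
python3 -m creep '[{"x":0,"y":0,"z":4,"wx":0,"wy":0,"wz":0},{"x":0,"y":0,"z":9,"wx":0,"wy":0,"wz":0},{"x":0,"y":0,"z":15,"wx":0,"wy":0,"wz":0},{"x":0,"y":0,"z":15.3,"wx":0,"wy":0,"wz":0}]'; python3 -m creep '[{"x":-1.5,"y":5,"z":0,"wx":0,"wy":0,"wz":0},{"x":-3,"y":10,"z":0,"wx":0,"wy":0,"wz":0},{"x":-4.5,"y":15,"z":0,"wx":0,"wy":0,"wz":0},{"x":-4.5,"y":15,"z":0,"wx":0,"wy":0,"wz":0}]'; python3 -m creep '[{"x":-1.5,"y":5,"z":0,"wx":0,"wy":0,"wz":0},{"x":-3,"y":10,"z":0,"wx":0,"wy":0,"wz":0},{"x":-5.5,"y":14.4,"z":0,"wx":0,"wy":0,"wz":0},{"x":-5.5,"y":14.4,"z":0,"wx":0,"wy":0,"wz":0}]'; python3 -m creep '[{"x":0,"y":0,"z":-5,"wx":0,"wy":0,"wz":0},{"x":0,"y":0,"z":-11,"wx":0,"wy":0,"wz":0},{"x":0,"y":0,"z":-14.5,"wx":0,"wy":0,"wz":0},{"x":0,"y":0,"z":-15.8,"wx":0,"wy":0,"wz":0},{"x":0,"y":0,"z":-15.8,"wx":0,"wy":0,"wz":0}]'
```

```text
time: 10.12
eef_pos: [0.5669, 0.0146, 0.2488]
tcp_rot: [0.003, 0.028, 1.0, -0.0]
wrist_force: [-0.1, -0.5, -3.8]
gripper_width: 0.0242
finger_force: 60.0
time: 10.62
eef_pos: [0.5188, 0.1674, 0.2437]
tcp_rot: [-0.001, 0.026, 1.0, 0.0]
wrist_force: [0.7, -0.6, -4.1]
gripper_width: 0.0239
finger_force: 60.4
time: 11.12
eef_pos: [0.4639, 0.3104, 0.2437]
tcp_rot: [-0.001, 0.026, 1.0, -0.0]
wrist_force: [0.4, -0.1, -3.4]
gripper_width: 0.0239
finger_force: 60.9
time: 11.75
eef_pos: [0.466, 0.3078, 0.0869]
tcp_rot: [0.0, 0.029, 1.0, -0.0]
wrist_force: [0.6, -0.1, -3.6]
gripper_width: 0.0245
finger_force: 70.4
```

```bash
python3 -m creep '[{"x":0,"y":0,"z":0,"wx":0,"wy":0,"wz":0},{"x":0,"y":0,"z":0,"wx":0,"wy":0,"wz":0},{"x":0,"y":0,"z":0,"wx":0,"wy":0,"wz":0},{"x":0,"y":0,"z":0,"wx":0,"wy":0,"wz":0}]' 0.7;  python3 -m creep '[{"x":0,"y":0,"z":3,"wx":0,"wy":0,"wz":0},{"x":0,"y":0,"z":9,"wx":0,"wy":0,"wz":0},{"x":0,"y":0,"z":15,"wx":0,"wy":0,"wz":0},{"x":0,"y":0,"z":15.8,"wx":0,"wy":0,"wz":0}]'; python3 -m creep '[{"x":0.6,"y":-6,"z":0,"wx":0,"wy":0,"wz":0},{"x":1.2,"y":-12,"z":0,"wx":0,"wy":0,"wz":0},{"x":1.7,"y":-17.5,"z":0,"wx":0,"wy":0,"wz":0},{"x":1.7,"y":-17.5,"z":0,"wx":0,"wy":0,"wz":0}]'; python3 -m creep '[{"x":0.6,"y":-6,"z":0,"wx":0,"wy":0,"wz":0},{"x":1.2,"y":-12,"z":0,"wx":0,"wy":0,"wz":0},{"x":2,"y":-17.5,"z":0,"wx":0,"wy":0,"wz":0},{"x":2,"y":-17.5,"z":0,"wx":0,"wy":0,"wz":0},{"x":2,"y":-17.5,"z":0,"wx":0,"wy":0,"wz":0}]'
python3 - <<'E'
from h import *
for n in("top","scene"): cv2.imwrite(f"pics/{n}4.png",manip.get_image(n)[:,:,::-1])
s=manip.get_state();p=s["eef_pos"];print(p)
a=cv2.imread("pics/top4.png")[190:330,120:330];b=cv2.imread("pics/scene4.png")[100:380,220:510]
cv2.imwrite("pics/ts4.png",np.hstack([cv2.resize(a,(400,267)),cv2.resize(b,(400,386))[60:327]]))
E
```

```text
time: 12.25
eef_pos: [0.4655, 0.3088, 0.0869]
tcp_rot: [0.0, 0.028, 1.0, 0.0]
wrist_force: [0.1, 0.9, -0.2]
gripper_width: 0.0598
finger_force: 0.0
time: 12.75
eef_pos: [0.4667, 0.3094, 0.2487]
tcp_rot: [0.003, 0.028, 1.0, 0.001]
wrist_force: [-0.6, 0.0, 0.8]
gripper_width: 0.0598
finger_force: 0.0
time: 13.25
eef_pos: [0.4824, 0.1308, 0.2442]
tcp_rot: [-0.0, 0.03, 1.0, -0.0]
wrist_force: [-0.3, 1.4, 0.2]
gripper_width: 0.0598
finger_force: 0.0
time: 13.88
eef_pos: [0.5023, -0.0406, 0.2443]
tcp_rot: [-0.0, 0.028, 1.0, 0.0]
wrist_force: [-0.2, -0.2, -0.2]
gripper_width: 0.0596
finger_force: 0.0
[ 0.50230551 -0.04000256  0.24460519]
```

View pics/ts4.png

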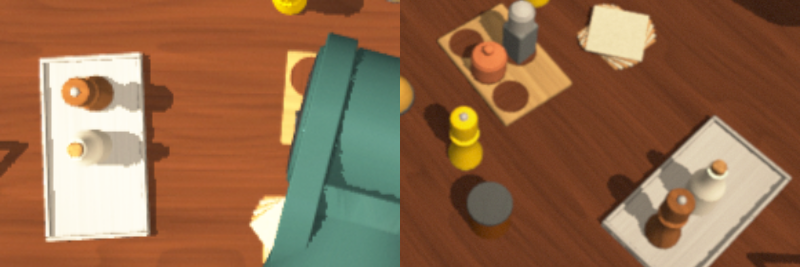

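Mill and bottle stand upright in the tray, and the two vacated discs are visible. Next is the shaker.

```bash
python3 -m creep '[{"x":0,"y":-0.15,"z":-5,"wx":0,"wy":0,"wz":0},{"x":0,"y":-0.15,"z":-10,"wx":0,"wy":0,"wz":0},{"x":0,"y":-0.15,"z":-13,"wx":0,"wy":0,"wz":0},{"x":0,"y":-0.15,"z":-15.7,"wx":0,"wy":0,"wz":0},{"x":0,"y":-0.15,"z":-15.7,"wx":0,"wy":0,"wz":0}]'; python3 -m creep '[{"x":0,"y":0,"z":0,"wx":0,"wy":0,"wz":0},{"x":0,"y":0,"z":0,"wx":0,"wy":0,"wz":0},{"x":0,"y":0,"z":0,"wx":0,"wy":0,"wz":0},{"x":0,"y":0,"z":0,"wx":0,"wy":0,"wz":0},{"x":0,"y":0,"z":0,"wx":0,"wy":0,"wz":0}]' 0;  python3 -m creep '[{"x":0,"y":0,"z":4,"wx":0,"wy":0,"wz":0},{"x":0,"y":0,"z":9,"wx":0,"wy":0,"wz":0},{"x":0,"y":0,"z":15,"wx":0,"wy":0,"wz":0},{"x":0,"y":0,"z":15.7,"wx":0,"wy":0,"wz":0}]'; python3 -m creep '[{"x":-1.5,"y":5,"z":0,"wx":0,"wy":0,"wz":0},{"x":-3,"y":10,"z":0,"wx":0,"wy":0,"wz":0},{"x":-5,"y":17,"z":0,"wx":0,"wy":0,"wz":0},{"x":-5,"y":17,"z":0,"wx":0,"wy":0,"wz":0}]'; python3 -m creep '[{"x":-1.5,"y":5,"z":0,"wx":0,"wy":0,"wz":0},{"x":-3,"y":10,"z":0,"wx":0,"wy":0,"wz":0},{"x":-6.2,"y":17.5,"z":0,"wx":0,"wy":0,"wz":0},{"x":-6.2,"y":17.5,"z":0,"wx":0,"wy":0,"wz":0},{"x":-6.2,"y":17.5,"z":0,"wx":0,"wy":0,"wz":0}]'
```

```text
time: 14.6
eef_pos: [0.5013, -0.0414, 0.0866]
tcp_rot: [-0.001, 0.027, 1.0, 0.0]
wrist_force: [-0.2, -0.9, 0.4]
gripper_width: 0.0598
finger_force: 0.0
time: 15.22
eef_pos: [0.5032, -0.0427, 0.0891]
tcp_rot: [0.001, 0.028, 1.0, -0.0]
wrist_force: [-1.0, 0.8, 7.9]
gripper_width: 0.0382
finger_force: 60.9
time: 15.72
eef_pos: [0.5039, -0.0431, 0.249]
tcp_rot: [0.003, 0.028, 1.0, -0.001]
wrist_force: [0.2, 0.3, -2.1]
gripper_width: 0.0384
finger_force: 61.5
time: 16.23
eef_pos: [0.4508, 0.1299, 0.2444]
tcp_rot: [-0.0, 0.026, 1.0, 0.0]
wrist_force: [-0.6, -1.0, -2.6]
gripper_width: 0.0381
finger_force: 61.8
time: 16.85
eef_pos: [0.39, 0.3028, 0.2442]
tcp_rot: [-0.0, 0.027, 1.0, -0.0]
wrist_force: [0.6, -0.9, -1.6]
gripper_width: 0.0385
finger_force: 62.0
```

```bash
python3 -m creep '[{"x":0,"y":0,"z":-5,"wx":0,"wy":0,"wz":0},{"x":0,"y":0,"z":-11,"wx":0,"wy":0,"wz":0},{"x":0,"y":0,"z":-14.5,"wx":0,"wy":0,"wz":0},{"x":0,"y":0,"z":-16.2,"wx":0,"wy":0,"wz":0},{"x":0,"y":0,"z":-16.2,"wx":0,"wy":0,"wz":0}]'; python3 -m creep '[{"x":0,"y":0,"z":0,"wx":0,"wy":0,"wz":0},{"x":0,"y":0,"z":0,"wx":0,"wy":0,"wz":0},{"x":0,"y":0,"z":0,"wx":0,"wy":0,"wz":0},{"x":0,"y":0,"z":0,"wx":0,"wy":0,"wz":0}]' 0.7;  python3 -m creep '[{"x":0,"y":0,"z":3,"wx":0,"wy":0,"wz":0},{"x":0,"y":0,"z":9,"wx":0,"wy":0,"wz":0},{"x":0,"y":0,"z":15,"wx":0,"wy":0,"wz":0},{"x":0,"y":0,"z":16.2,"wx":0,"wy":0,"wz":0},{"x":0,"y":0,"z":16.2,"wx":0,"wy":0,"wz":0}]'
python3 - <<'E'
from h import *
np.set_printoptions(precision=1,suppress=True)
for n in("top","scene"): cv2.imwrite(f"pics/{n}5.png",manip.get_image(n)[:,:,::-1])
a=cv2.imread("pics/top5.png")[190:290,230:430];b=cv2.imread("pics/scene5.png")[100:380,220:510]
cv2.imwrite("pics/ts5.png",np.hstack([cv2.resize(a,(400,200)),cv2.resize(b,(400,386))[:200]]))
# dark discs & board masks
for n,(x0,y0,x1,y1) in(("top",(255,205,350,285)),("scene",(240,140,350,240))):
    im=cv2.imread(f"pics/{n}5.png");h=cv2.cvtColor(im,cv2.COLOR_BGR2HSV)
    b=cv2.inRange(h,(10,60,140),(30,200,255))
    b[:y0]=0;b[y1:]=0;b[:,:x0]=0;b[:,x1:]=0
    c=max(cv2.findContours(b,0,2)[0],key=cv2.contourArea);hull=cv2.convexHull(c)
    print(n,"board px",cv2.contourArea(hull),cv2.minAreaRect(hull))
    inn=np.zeros_like(b);cv2.drawContours(inn,[hull],-1,255,-1)
    d=inn&~b;d=cv2.morphologyEx(d,cv2.MORPH_OPEN,np.ones((5,5)))
    for c in cv2.findContours(d,0,2)[0]:
        if cv2.contourArea(c)>60:
            m=cv2.moments(c);u,v=m["m10"]/m["m00"],m["m01"]/m["m00"];print(n,cv2.contourArea(c),np.array([u,v]),plane(n,u,v,.012)*1e3)
E
```

```text
time: 17.48
eef_pos: [0.3909, 0.3006, 0.0821]
tcp_rot: [-0.0, 0.029, 1.0, -0.001]
wrist_force: [0.2, -0.2, -2.1]
gripper_width: 0.038
finger_force: 66.7
time: 17.98
eef_pos: [0.3905, 0.3022, 0.0828]
tcp_rot: [0.0, 0.028, 1.0, 0.0]
wrist_force: [-0.7, -0.4, 0.7]
gripper_width: 0.0596
finger_force: 0.0
time: 18.6
eef_pos: [0.3906, 0.3024, 0.2449]
tcp_rot: [0.0, 0.028, 1.0, 0.0]
wrist_force: [-0.9, -0.5, -1.0]
gripper_width: 0.0602
finger_force: 0.0
top board px 7426.0 ((302.0, 244.5), (93.99998474121094, 78.99998474121094), -0.0)
top 77.0 [321.8 233.4] [557.2 -90.1  12. ]
scene board px 4427.5 ((295.72381591796875, 187.81784057617188), (86.62848663330078, 57.08498001098633), 50.856014251708984)
scene 399.5 [299.9 213. ] [564.2  14.6  12. ]
scene 324.0 [306.8 180.2] [499.1 -39.8  12. ]
scene 321.0 [266.8 174.5] [ 558.3 -106.8   12. ]
```

View pics/ts5.png

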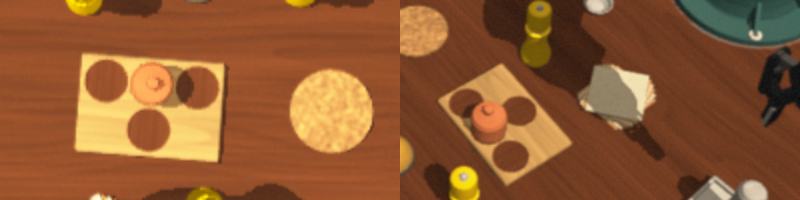

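The board is bare but for the pot, and the three dark discs are clear in the top picture (283,230), (329,234) and (304,255). I'll measure those discs and calibrate both cameras on the things I set down at known tool positions.

```bash
cat > d.py <<'E'
from h import *
np.set_printoptions(precision=1,suppress=True)
def blob(n,im,box,z,lo,hi,amin=40):
    x0,y0,x1,y1=box;h=cv2.cvtColor(im,cv2.COLOR_BGR2HSV)[y0:y1,x0:x1]
    h=cv2.resize(h,None,fx=4,fy=4,interpolation=cv2.INTER_LINEAR)
    m=cv2.morphologyEx(cv2.inRange(h,lo,hi),cv2.MORPH_OPEN,np.ones((9,9)))
    for c in cv2.findContours(m,0,2)[0]:
        if cv2.contourArea(c)>amin*16:
            (u,v),ax,_=cv2.fitEllipse(cv2.convexHull(c));u=(u+.5)/4-.5+x0;v=(v+.5)/4-.5+y0
            print(n,np.array([u,v]),"ax px",np.array(ax)/4,plane(n,u,v,z)*1e3)
E
python3 - <<'E'
from d import *
T=cv2.imread("pics/top5.png");S=cv2.imread("pics/scene5.png")
hv=lambda im,u,v:cv2.cvtColor(im,cv2.COLOR_BGR2HSV)[v,u]
print("hsv disc/board/shadow/mat",[hv(T,*p) for p in((283,230),(304,255),(329,236),(285,260),(317,232),(395,245))],[hv(S,*p) for p in((300,213),(307,180),(325,205))])
for n,im,box in(("top",T,(262,212,346,275)),("scene",S,(243,150,340,236))):
    blob(n,im,box,.012,(0,90,20),(12,255,125),100)
blob("top",T,(370,220,420,270),.006,(8,80,120),(25,255,255),200)
blob("scene",S,(200,98,262,145),.006,(8,80,120),(25,255,255),200)
# balls/cork in tray from scene
print(cv2.minMaxLoc(cv2.GaussianBlur(cv2.cvtColor(S[270:310,405:445],cv2.COLOR_BGR2GRAY),(3,3),0)))
blob("scene",S,(420,240,470,300),.125,(8,90,90),(22,255,255),8)
cv2.imwrite("pics/s5.png",cv2.resize(S[190:340,380:520],None,fx=4,fy=4,interpolation=cv2.INTER_CUBIC))
E
```

```text
hsv disc/board/shadow/mat [array([ 10, 181, 158], dtype=uint8), array([ 10, 184, 155], dtype=uint8), array([ 11, 187, 157], dtype=uint8), array([ 21, 140, 250], dtype=uint8), array([ 16, 148, 174], dtype=uint8), array([ 16, 157, 234], dtype=uint8)] [array([ 10, 181, 117], dtype=uint8), array([ 10, 182, 116], dtype=uint8), array([ 17, 148, 219], dtype=uint8)]
scene [918.9 -30.7] ax px [  63.9 1368.5] [-1336.    508.6    12. ]
scene [299.9 213.1] ax px [20.9 24. ] [564.3  14.8  12. ]
scene [306.1 180.2] ax px [19.3 22.7] [500.3 -40.6  12. ]
scene [267.9 174.8] ax px [19.5 22.6] [ 556.8 -104.5   12. ]
scene [299.9 118.2] ax px [ 36.7 193.5] [ 398.4 -183.8   12. ]
scene [267.1 212.3] ax px [ 53.8 186. ] [617.3 -30.3  12. ]Traceback (most recent call last):
  File "<stdin>", line 7, in <module>
  File "d.py", line 9, in blob
    (u,v),ax,_=cv2.fitEllipse(cv2.convexHull(c));u=(u+.5)/4-.5+x0;v=(v+.5)/4-.5+y0
               ~~~~~~~~~~~~~~^^^^^^^^^^^^^^^^^^^
cv2.error: OpenCV(4.12.0) /io/opencv/modules/imgproc/src/shapedescr.cpp:361: error: (-201:Incorrect size of input array) There should be at least 5 points to fit the ellipse in function 'fitEllipseNoDirect'
```

Run:
```python
from d import *
T=cv2.imread("pics/top5.png");S=cv2.imread("pics/scene5.png")
for box in((271,219,296,243),(316,222,341,246),(291,242,318,268)): blob("top",T,box,.012,(0,165,100),(14,255,185),100)
for n,im,b in(("top",T,(370,220,420,270)),("scene",S,(203,98,262,145))):blob(n,im,b,.006,(8,80,185),(25,255,255),200)
cv2.imwrite("pics/s5.png",cv2.resize(S[190:340,380:520],None,fx=4,fy=4,interpolation=cv2.INTER_CUBIC))
```

```text
top [282.6 229.9] ax px [20.4 20.8] [565.1  13.   12. ]
top [328.6 233.4] ax px [19.6 20.7] [ 557.4 -108.1   12. ]
top [303.7 254.4] ax px [20.6 20.8] [501.5 -43.   12. ]
top [395.1 245.1] ax px [41.9 42.5] [ 528.9 -283.8    6. ]
scene [231.2 122. ] ax px [35.5 45.3] [ 529.3 -280.9    6. ]
```

View pics/s5.png

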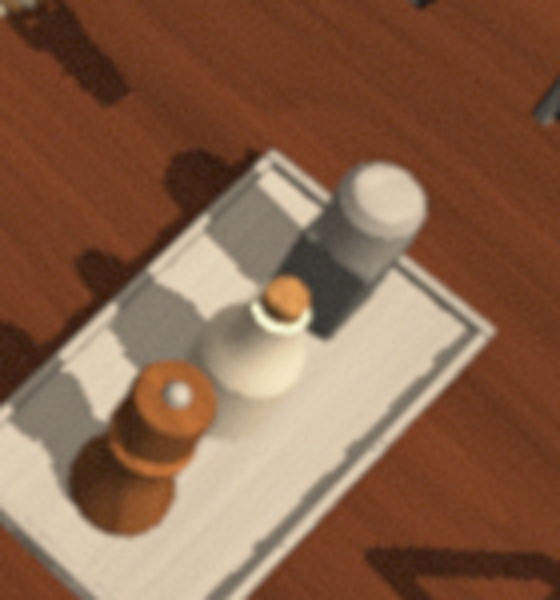

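All three things stand upright in the tray: mill ball (424,288), cork (452,264) and shaker cap (475,240).

Run:
```python
from d import *
f=lambda x,y:((x+.5)/4-.5+380,(y+.5)/4-.5+190)
for p,z in(((177,394),.1285),((288,296),.124),((382,200),.119)):print(plane("scene",*f(*p),z)*1e3)
# bottle and ball in top4 (crop scale 400/210, offset 120,190)
g=lambda x,y:(120+x*.525,190+y*.525)
for p,z in(((73,92),.1285),((75,149),.126)):print("top",plane("top",*g(*p),z)*1e3)
```

```text
[539.  312.  128.5]
[464.6 310.1 124. ]
[392.3 303.8 119. ]
top [537.4 310.7 128.5]
top [466.  306.6 126. ]
```

```bash
python3 -m creep '[{"x":2.5,"y":-5,"z":0,"wx":0,"wy":0,"wz":0},{"x":5,"y":-10.5,"z":0,"wx":0,"wy":0,"wz":0},{"x":8,"y":-16,"z":0,"wx":0,"wy":0,"wz":0},{"x":8,"y":-16,"z":0,"wx":0,"wy":0,"wz":0}]' 0.95; python3 -m creep '[{"x":2.5,"y":-5,"z":0,"wx":0,"wy":0,"wz":0},{"x":5,"y":-10.5,"z":0,"wx":0,"wy":0,"wz":0},{"x":9.05,"y":-18.87,"z":0,"wx":0,"wy":0,"wz":0},{"x":9.05,"y":-18.87,"z":0,"wx":0,"wy":0,"wz":0},{"x":9.05,"y":-18.87,"z":0,"wx":0,"wy":0,"wz":0}]'; python3 -m creep '[{"x":0,"y":0,"z":-6,"wx":0,"wy":0,"wz":0},{"x":0,"y":0,"z":-12,"wx":0,"wy":0,"wz":0},{"x":0,"y":0,"z":-15.7,"wx":0,"wy":0,"wz":0},{"x":0,"y":0,"z":-15.7,"wx":0,"wy":0,"wz":0}]'
```

```text
time: 19.2
eef_pos: [0.4714, 0.1389, 0.243]
tcp_rot: [-0.001, 0.031, 1.0, -0.0]
wrist_force: [-0.4, 0.7, 0.6]
gripper_width: 0.0809
finger_force: 0.0
time: 19.82
eef_pos: [0.561, -0.0474, 0.243]
tcp_rot: [-0.001, 0.029, 1.0, 0.0]
wrist_force: [-0.9, 1.0, -0.5]
gripper_width: 0.0812
finger_force: 0.0
time: 20.32
eef_pos: [0.5585, -0.0446, 0.0855]
tcp_rot: [-0.003, 0.027, 1.0, 0.001]
wrist_force: [0.9, -0.0, 0.6]
gripper_width: 0.0811
finger_force: 0.0
```

```bash
python3 -m creep '[{"x":0,"y":0,"z":-3,"wx":0,"wy":0,"wz":0},{"x":0,"y":0,"z":-6,"wx":0,"wy":0,"wz":0},{"x":0,"y":0,"z":-7,"wx":0,"wy":0,"wz":0},{"x":0,"y":0,"z":-7,"wx":0,"wy":0,"wz":0}]'; python3 -m creep '[{"x":0,"y":0,"z":0,"wx":0,"wy":0,"wz":0},{"x":0,"y":0,"z":0,"wx":0,"wy":0,"wz":0},{"x":0,"y":0,"z":0,"wx":0,"wy":0,"wz":0},{"x":0,"y":0,"z":0,"wx":0,"wy":0,"wz":0},{"x":0,"y":0,"z":0,"wx":0,"wy":0,"wz":0}]' 0; python3 -m creep '[{"x":0,"y":0,"z":3,"wx":0,"wy":0,"wz":0},{"x":0,"y":0,"z":7,"wx":0,"wy":0,"wz":0},{"x":0,"y":0,"z":10,"wx":0,"wy":0,"wz":0},{"x":0,"y":0,"z":10,"wx":0,"wy":0,"wz":0}]'
```

```text
time: 20.82
eef_pos: [0.5613, -0.0462, 0.0187]
tcp_rot: [0.0, 0.028, 1.0, -0.0]
wrist_force: [-0.3, 0.3, 1.2]
gripper_width: 0.0811
finger_force: 0.0
time: 21.45
eef_pos: [0.5617, -0.0466, 0.0194]
tcp_rot: [0.001, 0.028, 1.0, -0.0]
wrist_force: [-3.2, 1.3, 12.9]
gripper_width: 0.0542
finger_force: 61.3
time: 21.95
eef_pos: [0.5622, -0.0468, 0.1201]
tcp_rot: [0.002, 0.028, 1.0, -0.0]
wrist_force: [0.3, 0.6, -2.6]
gripper_width: 0.054
finger_force: 64.8
```

```bash
python3 -m creep '[{"x":-0.8,"y":-6,"z":0,"wx":0,"wy":0,"wz":0},{"x":-1.6,"y":-12,"z":0,"wx":0,"wy":0,"wz":0},{"x":-2.4,"y":-18,"z":0,"wx":0,"wy":0,"wz":0},{"x":-3.25,"y":-23.6,"z":0,"wx":0,"wy":0,"wz":0},{"x":-3.25,"y":-23.6,"z":0,"wx":0,"wy":0,"wz":0}]'; python3 -m creep '[{"x":0,"y":0,"z":0,"wx":0,"wy":0,"wz":0},{"x":0,"y":0,"z":0,"wx":0,"wy":0,"wz":0}]'
python3 - <<'E'
from h import *
for n in("top","scene"): cv2.imwrite(f"pics/{n}6.png",manip.get_image(n)[:,:,::-1])
print(manip.get_state()["eef_pos"])
b=cv2.imread("pics/scene6.png")[60:240,170:370];cv2.imwrite("pics/s6.png",cv2.resize(b,None,fx=3,fy=3))
E
```

```text
time: 22.58
eef_pos: [0.5273, -0.2858, 0.1164]
tcp_rot: [-0.001, 0.03, 1.0, 0.0]
wrist_force: [-0.3, 1.1, -2.9]
gripper_width: 0.0543
finger_force: 64.9
time: 22.82
eef_pos: [0.5285, -0.2812, 0.1175]
tcp_rot: [-0.0, 0.027, 1.0, 0.0]
wrist_force: [1.0, -0.6, -1.9]
gripper_width: 0.0539
finger_force: 64.9
[ 0.52864245 -0.28142186  0.11772531]
```

View pics/s6.png

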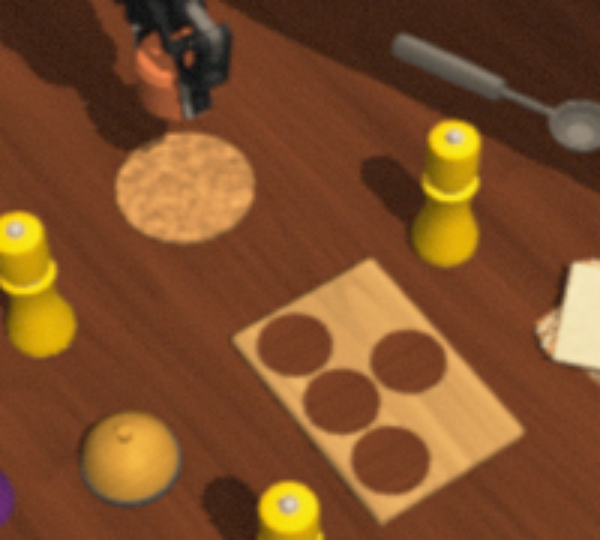

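The pot hangs upright over the mat, and all four discs are free and visible. I'll lower it, release, and re-measure the discs from this picture.

```bash
python3 -m creep '[{"x":0,"y":-0.1,"z":-5,"wx":0,"wy":0,"wz":0},{"x":0,"y":-0.1,"z":-9,"wx":0,"wy":0,"wz":0},{"x":0,"y":-0.1,"z":-10.5,"wx":0,"wy":0,"wz":0},{"x":0,"y":-0.1,"z":-10.5,"wx":0,"wy":0,"wz":0}]'; python3 -m creep '[{"x":0,"y":0,"z":0,"wx":0,"wy":0,"wz":0},{"x":0,"y":0,"z":0,"wx":0,"wy":0,"wz":0},{"x":0,"y":0,"z":0,"wx":0,"wy":0,"wz":0},{"x":0,"y":0,"z":0,"wx":0,"wy":0,"wz":0}]' 0.95; python3 -m creep '[{"x":0,"y":0,"z":4,"wx":0,"wy":0,"wz":0},{"x":0,"y":0,"z":10,"wx":0,"wy":0,"wz":0},{"x":0,"y":0,"z":16,"wx":0,"wy":0,"wz":0},{"x":0,"y":0,"z":22,"wx":0,"wy":0,"wz":0},{"x":0,"y":0,"z":23.2,"wx":0,"wy":0,"wz":0}]'; python3 -m creep '[{"x":0,"y":0,"z":0,"wx":0,"wy":0,"wz":0}]'
python3 - <<'E'
from d import *
S=cv2.imread("pics/scene6.png")
for b in((253,161,284,187),(291,166,322,194),(270,181,297,207),(286,199,315,227)): blob("scene",S,b,.012,(0,165,80),(14,255,150),100)
E
```

```text
time: 23.42
eef_pos: [0.5288, -0.2829, 0.0132]
tcp_rot: [0.0, 0.028, 1.0, 0.0]
wrist_force: [0.2, 0.1, -1.7]
gripper_width: 0.0545
finger_force: 68.7
time: 23.92
eef_pos: [0.5285, -0.2836, 0.0129]
tcp_rot: [0.0, 0.028, 1.0, -0.0]
wrist_force: [0.4, -0.1, 0.7]
gripper_width: 0.0812
finger_force: 0.0
time: 24.55
eef_pos: [0.5294, -0.2842, 0.2487]
tcp_rot: [0.002, 0.028, 1.0, -0.002]
wrist_force: [0.1, -0.4, -1.0]
gripper_width: 0.0811
finger_force: 0.0
time: 24.68
eef_pos: [0.5286, -0.2837, 0.2448]
tcp_rot: [0.0, 0.028, 1.0, -0.0]
wrist_force: [0.1, 0.3, -0.6]
gripper_width: 0.0811
finger_force: 0.0
scene [267.9 174.5] ax px [20.2 24.3] [ 556.3 -105.2   12. ]
scene [305.8 180.1] ax px [20.5 24.6] [500.6 -41.4  12. ]
scene [283.5 193.4] ax px [21.2 24.8] [560.3 -45.2  12. ]
scene [299.8 213. ] ax px [22.1 25.4] [564.3  14.5  12. ]
```

```bash
python3 -m creep '[{"x":0.3,"y":29.7,"z":0,"wx":0,"wy":0,"wz":0},{"x":0.3,"y":29.7,"z":0,"wx":0,"wy":0,"wz":0},{"x":0.3,"y":29.7,"z":0,"wx":0,"wy":0,"wz":0},{"x":0.3,"y":29.7,"z":0,"wx":0,"wy":0,"wz":0},{"x":0.3,"y":29.7,"z":0,"wx":0,"wy":0,"wz":0}]' 0.7; python3 -m creep '[{"x":0.8,"y":29.7,"z":0,"wx":0,"wy":0,"wz":0},{"x":0.8,"y":29.7,"z":0,"wx":0,"wy":0,"wz":0},{"x":0.8,"y":29.7,"z":0,"wx":0,"wy":0,"wz":0},{"x":0.8,"y":29.7,"z":0,"wx":0,"wy":0,"wz":0},{"x":0.8,"y":29.7,"z":0,"wx":0,"wy":0,"wz":0}]'; python3 -m creep '[{"x":0,"y":0,"z":0,"wx":0,"wy":0,"wz":0},{"x":0,"y":0,"z":0,"wx":0,"wy":0,"wz":0}]'
python3 - <<'E'
from h import *
for n in("top","scene"): cv2.imwrite(f"pics/{n}7.png",manip.get_image(n)[:,:,::-1])
print(manip.get_state()["eef_pos"])
from d import blob
T=cv2.imread("pics/top7.png");S=cv2.imread("pics/scene7.png")
blob("top",T,(370,220,420,270),.006,(8,80,185),(25,255,255),200)
cv2.imwrite("pics/ts7.png",np.hstack([cv2.resize(T[160:290,250:430],(400,289)),cv2.resize(S[90:220,200:380],(400,289))]))
E
```

```text
time: 25.3
eef_pos: [0.5303, 0.0159, 0.2429]
tcp_rot: [-0.001, 0.028, 1.0, 0.0]
wrist_force: [0.8, 0.4, -0.2]
gripper_width: 0.0596
finger_force: 0.0
time: 25.92
eef_pos: [0.5384, 0.3128, 0.2424]
tcp_rot: [-0.001, 0.027, 1.0, -0.001]
wrist_force: [0.7, -0.5, 0.5]
gripper_width: 0.0597
finger_force: 0.0
time: 26.18
eef_pos: [0.539, 0.3101, 0.2432]
tcp_rot: [-0.001, 0.028, 1.0, -0.001]
wrist_force: [0.6, -0.0, 0.5]
gripper_width: 0.0598
finger_force: 0.0
[0.53935774 0.30938091 0.2441122 ]
top [397.6 243.9] ax px [34.9 43.4] [ 532.1 -290.3    6. ]
```

View pics/ts7.png

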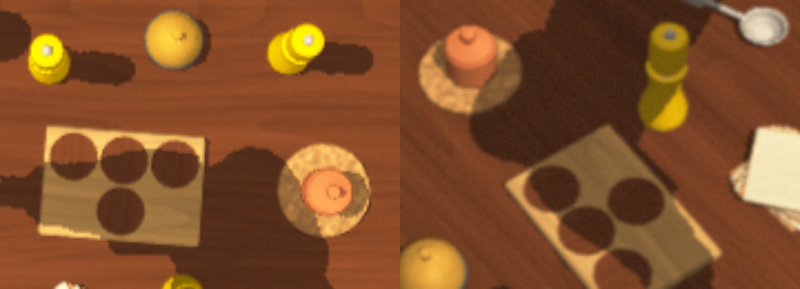

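The pot stands upright in the middle of the mat, with its knob near (401,246) in the top picture. Now I'll pick up the mill.

```bash
python3 - <<'E'
from h import *
print(proj("top",[.529,-.283,.065]),plane("top",400.7,246,.065))
E
python3 -m creep '[{"x":0.05,"y":0.05,"z":-5,"wx":0,"wy":0,"wz":0},{"x":0.05,"y":0.05,"z":-10,"wx":0,"wy":0,"wz":0},{"x":0.05,"y":0.05,"z":-13,"wx":0,"wy":0,"wz":0},{"x":0.05,"y":0.05,"z":-15.8,"wx":0,"wy":0,"wz":0},{"x":0.05,"y":0.05,"z":-15.8,"wx":0,"wy":0,"wz":0}]'; python3 -m creep '[{"x":0,"y":0,"z":0,"wx":0,"wy":0,"wz":0},{"x":0,"y":0,"z":0,"wx":0,"wy":0,"wz":0},{"x":0,"y":0,"z":0,"wx":0,"wy":0,"wz":0},{"x":0,"y":0,"z":0,"wx":0,"wy":0,"wz":0},{"x":0,"y":0,"z":0,"wx":0,"wy":0,"wz":0}]' 0; python3 -c "
from workcell import manip;print(manip.get_state()['eef_pos'])"; python3 -m creep '[{"x":0,"y":0,"z":4,"wx":0,"wy":0,"wz":0},{"x":0,"y":0,"z":9,"wx":0,"wy":0,"wz":0},{"x":0,"y":0,"z":15,"wx":0,"wy":0,"wz":0},{"x":0,"y":0,"z":16,"wx":0,"wy":0,"wz":0},{"x":0,"y":0,"z":16,"wx":0,"wy":0,"wz":0}]'
```

```text
[399.95169341 244.93661888] [ 0.52635182 -0.28486719  0.065     ]
time: 26.9
eef_pos: [0.5389, 0.3095, 0.0853]
tcp_rot: [-0.002, 0.029, 1.0, -0.001]
wrist_force: [-0.2, -0.3, 0.7]
gripper_width: 0.0598
finger_force: 0.0
time: 27.52
eef_pos: [0.5407, 0.3108, 0.0883]
tcp_rot: [0.001, 0.028, 1.0, 0.0]
wrist_force: [-0.1, -3.5, 8.1]
gripper_width: 0.0367
finger_force: 59.8
[0.54070724 0.31079295 0.08831256]
time: 28.15
eef_pos: [0.5401, 0.3111, 0.247]
tcp_rot: [0.0, 0.028, 1.0, 0.0]
wrist_force: [0.5, -0.5, -2.3]
gripper_width: 0.0367
finger_force: 60.8
```

```bash
python3 -m creep '[{"x":0.4,"y":-5,"z":0,"wx":0,"wy":0,"wz":0},{"x":0.8,"y":-11,"z":0,"wx":0,"wy":0,"wz":0},{"x":1,"y":-17,"z":0,"wx":0,"wy":0,"wz":0},{"x":1,"y":-21,"z":0,"wx":0,"wy":0,"wz":0}]'; python3 -m creep '[{"x":0.2,"y":-6,"z":0,"wx":0,"wy":0,"wz":0},{"x":0.4,"y":-12,"z":0,"wx":0,"wy":0,"wz":0},{"x":0.68,"y":-17,"z":0,"wx":0,"wy":0,"wz":0},{"x":0.68,"y":-20.7,"z":0,"wx":0,"wy":0,"wz":0},{"x":0.68,"y":-20.7,"z":0,"wx":0,"wy":0,"wz":0}]'; python3 -m creep '[{"x":0,"y":0,"z":0,"wx":0,"wy":0,"wz":0},{"x":0,"y":0,"z":0,"wx":0,"wy":0,"wz":0},{"x":0,"y":0,"z":0,"wx":0,"wy":0,"wz":0},{"x":0,"y":0,"z":0,"wx":0,"wy":0,"wz":0}]'
```

```text
time: 28.65
eef_pos: [0.549, 0.0986, 0.2449]
tcp_rot: [-0.001, 0.029, 1.0, -0.0]
wrist_force: [0.1, 0.5, -1.5]
gripper_width: 0.0368
finger_force: 60.8
time: 29.28
eef_pos: [0.556, -0.1081, 0.2447]
tcp_rot: [-0.001, 0.03, 1.0, 0.0]
wrist_force: [-0.4, 0.1, -2.3]
gripper_width: 0.0365
finger_force: 60.9
time: 29.78
eef_pos: [0.5568, -0.1055, 0.2468]
tcp_rot: [0.0, 0.028, 1.0, -0.0]
wrist_force: [1.0, 1.0, -1.2]
gripper_width: 0.0366
finger_force: 60.9
```

```bash
python3 -m creep '[{"x":0,"y":-0.1,"z":-5,"wx":0,"wy":0,"wz":0},{"x":0,"y":-0.1,"z":-11,"wx":0,"wy":0,"wz":0},{"x":0,"y":-0.1,"z":-14.2,"wx":0,"wy":0,"wz":0},{"x":0,"y":-0.1,"z":-15.2,"wx":0,"wy":0,"wz":0},{"x":0,"y":-0.1,"z":-15.2,"wx":0,"wy":0,"wz":0}]'; python3 -m creep '[{"x":0,"y":0,"z":0,"wx":0,"wy":0,"wz":0},{"x":0,"y":0,"z":0,"wx":0,"wy":0,"wz":0},{"x":0,"y":0,"z":0,"wx":0,"wy":0,"wz":0}]'; python3 -c "
from workcell import manip;print(manip.get_state()['eef_pos'])"
```

```text
time: 30.4
eef_pos: [0.5573, -0.1072, 0.0956]
tcp_rot: [0.001, 0.028, 1.0, -0.0]
wrist_force: [-0.5, 0.0, -1.6]
gripper_width: 0.0365
finger_force: 61.2
time: 30.78
eef_pos: [0.5569, -0.107, 0.0951]
tcp_rot: [0.0, 0.028, 1.0, -0.0]
wrist_force: [-0.9, 0.7, -2.2]
gripper_width: 0.0368
finger_force: 61.2
[ 0.55691351 -0.10701132  0.09507865]
```

```bash
python3 -m creep '[{"x":0,"y":0,"z":-0.1,"wx":0,"wy":0,"wz":0},{"x":0,"y":0,"z":-0.1,"wx":0,"wy":0,"wz":0}]'; python3 -m creep '[{"x":0,"y":0,"z":0,"wx":0,"wy":0,"wz":0},{"x":0,"y":0,"z":0,"wx":0,"wy":0,"wz":0},{"x":0,"y":0,"z":0,"wx":0,"wy":0,"wz":0},{"x":0,"y":0,"z":0,"wx":0,"wy":0,"wz":0}]' 0.7; python3 -m creep '[{"x":0,"y":0,"z":3,"wx":0,"wy":0,"wz":0},{"x":0,"y":0,"z":9,"wx":0,"wy":0,"wz":0},{"x":0,"y":0,"z":15,"wx":0,"wy":0,"wz":0},{"x":0,"y":0,"z":15.2,"wx":0,"wy":0,"wz":0}]'; python3 -m creep '[{"x":-1.3,"y":6,"z":0,"wx":0,"wy":0,"wz":0},{"x":-2.6,"y":12,"z":0,"wx":0,"wy":0,"wz":0},{"x":-4,"y":18,"z":0,"wx":0,"wy":0,"wz":0},{"x":-4.5,"y":20.5,"z":0,"wx":0,"wy":0,"wz":0},{"x":-4.5,"y":20.5,"z":0,"wx":0,"wy":0,"wz":0}]'; python3 -m creep '[{"x":-1.3,"y":6,"z":0,"wx":0,"wy":0,"wz":0},{"x":-2.6,"y":12,"z":0,"wx":0,"wy":0,"wz":0},{"x":-4.6,"y":18,"z":0,"wx":0,"wy":0,"wz":0},{"x":-4.6,"y":21,"z":0,"wx":0,"wy":0,"wz":0},{"x":-4.6,"y":21,"z":0,"wx":0,"wy":0,"wz":0}]';  python3 -m creep '[{"x":0,"y":0,"z":0,"wx":0,"wy":0,"wz":0},{"x":0,"y":0,"z":0,"wx":0,"wy":0,"wz":0},{"x":0,"y":0,"z":0,"wx":0,"wy":0,"wz":0}]'
python3 - <<'E'
from h import *
for n in("top","scene"): cv2.imwrite(f"pics/{n}8.png",manip.get_image(n)[:,:,::-1])
print(manip.get_state()["eef_pos"])
S=cv2.imread("pics/scene8.png");c=S[120:150,250:285].astype(int)  # steel ball: bright, low saturation
h=cv2.cvtColor(S,cv2.COLOR_BGR2HSV)[120:160,250:285]
m=((h[...,1]<110)&(h[...,2]>110)).astype(np.uint8);v,u=np.nonzero(m);print(len(u),u.mean()+250,v.mean()+120,plane("scene",u.mean()+250,v.mean()+120,.134),"expect",proj("scene",[.557,-.107,.134]))
E
```

```text
time: 31.02
eef_pos: [0.5568, -0.1071, 0.0939]
tcp_rot: [0.0, 0.028, 1.0, -0.0]
wrist_force: [-0.2, 0.8, 1.8]
gripper_width: 0.0372
finger_force: 61.8
time: 31.52
eef_pos: [0.5568, -0.107, 0.0938]
tcp_rot: [0.0, 0.028, 1.0, 0.0]
wrist_force: [-0.2, -0.4, 0.7]
gripper_width: 0.0597
finger_force: 0.0
time: 32.02
eef_pos: [0.5582, -0.1075, 0.2499]
tcp_rot: [0.003, 0.028, 1.0, -0.001]
wrist_force: [-0.9, 0.9, -1.0]
gripper_width: 0.0597
finger_force: 0.0
time: 32.65
eef_pos: [0.511, 0.0995, 0.2453]
tcp_rot: [-0.0, 0.027, 1.0, 0.0]
wrist_force: [1.1, 0.3, -0.3]
gripper_width: 0.0596
finger_force: 0.0
time: 33.28
eef_pos: [0.4658, 0.3089, 0.2449]
tcp_rot: [-0.0, 0.027, 1.0, -0.0]
wrist_force: [0.1, -0.4, -0.2]
gripper_width: 0.0598
finger_force: 0.0
time: 33.65
eef_pos: [0.466, 0.3072, 0.2459]
tcp_rot: [0.0, 0.029, 1.0, 0.0]
wrist_force: [-0.5, 0.6, -0.3]
gripper_width: 0.0595
finger_force: 0.0
[0.46592977 0.30753527 0.24587609]
25 268.04 140.6 [ 0.55416457 -0.10320505  0.134     ] expect [265.76953107 140.13376768]
```

```bash
python3 -m creep '[{"x":0,"y":0.1,"z":-5,"wx":0,"wy":0,"wz":0},{"x":0,"y":0.1,"z":-10,"wx":0,"wy":0,"wz":0},{"x":0,"y":0.1,"z":-13,"wx":0,"wy":0,"wz":0},{"x":0,"y":0.1,"z":-15.9,"wx":0,"wy":0,"wz":0},{"x":0,"y":0.1,"z":-15.9,"wx":0,"wy":0,"wz":0}]'; python3 -m creep '[{"x":0,"y":0,"z":0,"wx":0,"wy":0,"wz":0},{"x":0,"y":0,"z":0,"wx":0,"wy":0,"wz":0},{"x":0,"y":0,"z":0,"wx":0,"wy":0,"wz":0},{"x":0,"y":0,"z":0,"wx":0,"wy":0,"wz":0},{"x":0,"y":0,"z":0,"wx":0,"wy":0,"wz":0}]' 0; python3 -m creep '[{"x":0,"y":0,"z":4,"wx":0,"wy":0,"wz":0},{"x":0,"y":0,"z":9,"wx":0,"wy":0,"wz":0},{"x":0,"y":0,"z":15,"wx":0,"wy":0,"wz":0},{"x":0,"y":0,"z":16,"wx":0,"wy":0,"wz":0},{"x":0,"y":0,"z":16,"wx":0,"wy":0,"wz":0}]'; python3 -m creep '[{"x":1.5,"y":-5,"z":0,"wx":0,"wy":0,"wz":0},{"x":3,"y":-10,"z":0,"wx":0,"wy":0,"wz":0},{"x":5,"y":-15,"z":0,"wx":0,"wy":0,"wz":0},{"x":5,"y":-15,"z":0,"wx":0,"wy":0,"wz":0}]'; python3 -m creep '[{"x":1.5,"y":-5,"z":0,"wx":0,"wy":0,"wz":0},{"x":3,"y":-10,"z":0,"wx":0,"wy":0,"wz":0},{"x":4.87,"y":-14.5,"z":0,"wx":0,"wy":0,"wz":0},{"x":4.87,"y":-14.5,"z":0,"wx":0,"wy":0,"wz":0}]'; python3 -m creep '[{"x":0,"y":0,"z":0,"wx":0,"wy":0,"wz":0},{"x":0,"y":0,"z":0,"wx":0,"wy":0,"wz":0},{"x":0,"y":0,"z":0,"wx":0,"wy":0,"wz":0},{"x":0,"y":0,"z":0,"wx":0,"wy":0,"wz":0}]'
```

```text
time: 34.38
eef_pos: [0.4647, 0.3083, 0.0855]
tcp_rot: [-0.001, 0.028, 1.0, -0.001]
wrist_force: [0.0, -0.5, 0.9]
gripper_width: 0.0597
finger_force: 0.0
time: 35.0
eef_pos: [0.4665, 0.3091, 0.0882]
tcp_rot: [0.001, 0.028, 1.0, 0.0]
wrist_force: [-1.1, -1.8, 6.8]
gripper_width: 0.0243
finger_force: 58.5
time: 35.62
eef_pos: [0.4658, 0.3091, 0.2469]
tcp_rot: [0.0, 0.028, 1.0, 0.0]
wrist_force: [-0.1, -1.2, -3.4]
gripper_width: 0.0241
finger_force: 60.2
time: 36.12
eef_pos: [0.5161, 0.156, 0.2448]
tcp_rot: [-0.001, 0.03, 1.0, -0.001]
wrist_force: [-1.0, 0.1, -3.2]
gripper_width: 0.0242
finger_force: 60.6
time: 36.62
eef_pos: [0.5647, 0.012, 0.2448]
tcp_rot: [-0.001, 0.029, 1.0, -0.0]
wrist_force: [-0.4, 1.0, -2.8]
gripper_width: 0.0242
finger_force: 61.1
time: 37.12
eef_pos: [0.5643, 0.0145, 0.2468]
tcp_rot: [0.0, 0.028, 1.0, 0.0]
wrist_force: [0.0, 0.1, -2.5]
gripper_width: 0.0245
finger_force: 61.1
```

```bash
python3 -m creep '[{"x":0,"y":-0.1,"z":-5,"wx":0,"wy":0,"wz":0},{"x":0,"y":-0.1,"z":-11,"wx":0,"wy":0,"wz":0},{"x":0,"y":-0.1,"z":-14.2,"wx":0,"wy":0,"wz":0},{"x":0,"y":-0.1,"z":-15.2,"wx":0,"wy":0,"wz":0},{"x":0,"y":-0.1,"z":-15.2,"wx":0,"wy":0,"wz":0}]'; python3 -m creep '[{"x":0,"y":0,"z":0,"wx":0,"wy":0,"wz":0},{"x":0,"y":0,"z":-0.1,"wx":0,"wy":0,"wz":0},{"x":0,"y":0,"z":-0.1,"wx":0,"wy":0,"wz":0},{"x":0,"y":0,"z":-0.1,"wx":0,"wy":0,"wz":0}]'
```

```text
time: 37.75
eef_pos: [0.5649, 0.013, 0.0955]
tcp_rot: [0.0, 0.028, 1.0, -0.0]
wrist_force: [-0.3, 0.0, -3.3]
gripper_width: 0.0242
finger_force: 61.8
time: 38.25
eef_pos: [0.5646, 0.013, 0.094]
tcp_rot: [0.0, 0.028, 1.0, 0.0]
wrist_force: [0.2, 1.2, -2.0]
gripper_width: 0.0243
finger_force: 62.0
```

```bash
python3 -m creep '[{"x":0,"y":0,"z":0,"wx":0,"wy":0,"wz":0},{"x":0,"y":0,"z":0,"wx":0,"wy":0,"wz":0},{"x":0,"y":0,"z":0,"wx":0,"wy":0,"wz":0},{"x":0,"y":0,"z":0,"wx":0,"wy":0,"wz":0}]' 0.7; python3 -m creep '[{"x":0,"y":0,"z":3,"wx":0,"wy":0,"wz":0},{"x":0,"y":0,"z":9,"wx":0,"wy":0,"wz":0},{"x":0,"y":0,"z":15,"wx":0,"wy":0,"wz":0},{"x":0,"y":0,"z":15.2,"wx":0,"wy":0,"wz":0}]'; python3 -m creep '[{"x":-2.5,"y":4.5,"z":0,"wx":0,"wy":0,"wz":0},{"x":-5,"y":9,"z":0,"wx":0,"wy":0,"wz":0},{"x":-8.7,"y":14.4,"z":0,"wx":0,"wy":0,"wz":0},{"x":-8.7,"y":14.4,"z":0,"wx":0,"wy":0,"wz":0}]'; python3 -m creep '[{"x":-2.5,"y":4.5,"z":0,"wx":0,"wy":0,"wz":0},{"x":-5,"y":9,"z":0,"wx":0,"wy":0,"wz":0},{"x":-8.7,"y":14.5,"z":0,"wx":0,"wy":0,"wz":0},{"x":-8.7,"y":14.5,"z":0,"wx":0,"wy":0,"wz":0}]';  python3 -m creep '[{"x":0,"y":0,"z":0,"wx":0,"wy":0,"wz":0},{"x":0,"y":0,"z":0,"wx":0,"wy":0,"wz":0},{"x":0,"y":0,"z":0,"wx":0,"wy":0,"wz":0}]'
```

```text
time: 38.75
eef_pos: [0.5645, 0.013, 0.0938]
tcp_rot: [0.0, 0.028, 1.0, -0.0]
wrist_force: [0.3, 0.0, 0.3]
gripper_width: 0.0597
finger_force: 0.0
time: 39.25
eef_pos: [0.566, 0.0128, 0.25]
tcp_rot: [0.003, 0.028, 1.0, -0.0]
wrist_force: [0.5, -1.0, -0.8]
gripper_width: 0.0596
finger_force: 0.0
time: 39.75
eef_pos: [0.4751, 0.1594, 0.2455]
tcp_rot: [-0.0, 0.026, 1.0, 0.0]
wrist_force: [0.9, 0.1, 0.6]
gripper_width: 0.0597
finger_force: 0.0
time: 40.25
eef_pos: [0.3887, 0.3041, 0.2453]
tcp_rot: [-0.0, 0.026, 1.0, -0.0]
wrist_force: [-0.2, -1.4, 0.6]
gripper_width: 0.0598
finger_force: 0.0
time: 40.62
eef_pos: [0.3912, 0.3011, 0.2457]
tcp_rot: [-0.0, 0.029, 1.0, -0.0]
wrist_force: [-0.3, -0.0, 0.7]
gripper_width: 0.0599
finger_force: 0.0
```

```bash
python3 -m creep '[{"x":-0.05,"y":0.1,"z":-5,"wx":0,"wy":0,"wz":0},{"x":-0.05,"y":0.1,"z":-10,"wx":0,"wy":0,"wz":0},{"x":-0.05,"y":0.1,"z":-13,"wx":0,"wy":0,"wz":0},{"x":-0.05,"y":0.1,"z":-16.2,"wx":0,"wy":0,"wz":0},{"x":-0.05,"y":0.1,"z":-16.2,"wx":0,"wy":0,"wz":0}]'; python3 -m creep '[{"x":0,"y":0,"z":0,"wx":0,"wy":0,"wz":0},{"x":0,"y":0,"z":0,"wx":0,"wy":0,"wz":0},{"x":0,"y":0,"z":0,"wx":0,"wy":0,"wz":0},{"x":0,"y":0,"z":0,"wx":0,"wy":0,"wz":0},{"x":0,"y":0,"z":0,"wx":0,"wy":0,"wz":0}]' 0; python3 -m creep '[{"x":0,"y":0,"z":4,"wx":0,"wy":0,"wz":0},{"x":0,"y":0,"z":9,"wx":0,"wy":0,"wz":0},{"x":0,"y":0,"z":15,"wx":0,"wy":0,"wz":0},{"x":0,"y":0,"z":16.3,"wx":0,"wy":0,"wz":0},{"x":0,"y":0,"z":16.3,"wx":0,"wy":0,"wz":0}]'; python3 -m creep '[{"x":1.5,"y":-5,"z":0,"wx":0,"wy":0,"wz":0},{"x":3,"y":-10,"z":0,"wx":0,"wy":0,"wz":0},{"x":5,"y":-15,"z":0,"wx":0,"wy":0,"wz":0},{"x":5.5,"y":-17,"z":0,"wx":0,"wy":0,"wz":0}]'; python3 -m creep '[{"x":1.5,"y":-5,"z":0,"wx":0,"wy":0,"wz":0},{"x":3,"y":-10,"z":0,"wx":0,"wy":0,"wz":0},{"x":5,"y":-15,"z":0,"wx":0,"wy":0,"wz":0},{"x":5.5,"y":-17.4,"z":0,"wx":0,"wy":0,"wz":0}]'; python3 -m creep '[{"x":0,"y":0,"z":0,"wx":0,"wy":0,"wz":0},{"x":0,"y":0,"z":0,"wx":0,"wy":0,"wz":0},{"x":0,"y":0,"z":0,"wx":0,"wy":0,"wz":0},{"x":0,"y":0,"z":0,"wx":0,"wy":0,"wz":0}]'
```

```text
time: 41.25
eef_pos: [0.3892, 0.3019, 0.0824]
tcp_rot: [-0.002, 0.029, 1.0, -0.001]
wrist_force: [0.1, -0.2, 0.3]
gripper_width: 0.0597
finger_force: 0.0
time: 41.88
eef_pos: [0.3908, 0.303, 0.0852]
tcp_rot: [0.001, 0.028, 1.0, 0.0]
wrist_force: [0.8, -3.5, 7.8]
gripper_width: 0.0383
finger_force: 60.8
time: 42.5
eef_pos: [0.3902, 0.3032, 0.2473]
tcp_rot: [0.001, 0.028, 1.0, 0.0]
wrist_force: [-0.1, 0.1, -3.1]
gripper_width: 0.0378
finger_force: 61.4
time: 43.0
eef_pos: [0.445, 0.1307, 0.245]
tcp_rot: [-0.001, 0.029, 1.0, -0.0]
wrist_force: [0.1, 0.7, -2.8]
gripper_width: 0.0382
finger_force: 61.7
time: 43.5
eef_pos: [0.5, -0.0433, 0.2447]
tcp_rot: [-0.001, 0.029, 1.0, 0.0]
wrist_force: [-0.2, 0.5, -1.9]
gripper_width: 0.0381
finger_force: 61.7
time: 44.0
eef_pos: [0.4998, -0.0403, 0.2468]
tcp_rot: [0.0, 0.027, 1.0, 0.0]
wrist_force: [0.1, -0.9, -1.4]
gripper_width: 0.0384
finger_force: 61.7
```

```bash
python3 -m creep '[{"x":0.1,"y":-0.2,"z":-5,"wx":0,"wy":0,"wz":0},{"x":0.1,"y":-0.2,"z":-11,"wx":0,"wy":0,"wz":0},{"x":0.1,"y":-0.2,"z":-14.2,"wx":0,"wy":0,"wz":0},{"x":0.1,"y":-0.2,"z":-15.4,"wx":0,"wy":0,"wz":0},{"x":0.1,"y":-0.2,"z":-15.4,"wx":0,"wy":0,"wz":0}]'; python3 -m creep '[{"x":0,"y":0,"z":0,"wx":0,"wy":0,"wz":0},{"x":0,"y":0,"z":-0.1,"wx":0,"wy":0,"wz":0},{"x":0,"y":0,"z":-0.1,"wx":0,"wy":0,"wz":0},{"x":0,"y":0,"z":-0.1,"wx":0,"wy":0,"wz":0}]'
```

```text
time: 44.62
eef_pos: [0.5013, -0.0429, 0.0931]
tcp_rot: [0.0, 0.028, 1.0, -0.0]
wrist_force: [-0.5, -0.8, -0.7]
gripper_width: 0.0378
finger_force: 61.6
time: 45.12
eef_pos: [0.501, -0.043, 0.0919]
tcp_rot: [0.0, 0.028, 1.0, -0.0]
wrist_force: [0.7, -0.6, -1.7]
gripper_width: 0.0382
finger_force: 61.6
```

Position is right, so I'll release, retreat towards the tray, and look.

```bash
python3 -m creep '[{"x":0,"y":0,"z":-0.05,"wx":0,"wy":0,"wz":0},{"x":0,"y":0,"z":-0.05,"wx":0,"wy":0,"wz":0},{"x":0,"y":0,"z":-0.05,"wx":0,"wy":0,"wz":0},{"x":0,"y":0,"z":-0.05,"wx":0,"wy":0,"wz":0},{"x":0,"y":0,"z":-0.05,"wx":0,"wy":0,"wz":0}]' 0.7; python3 -m creep '[{"x":0,"y":0,"z":3,"wx":0,"wy":0,"wz":0},{"x":0,"y":0,"z":9,"wx":0,"wy":0,"wz":0},{"x":0,"y":0,"z":15,"wx":0,"wy":0,"wz":0},{"x":0,"y":0,"z":15.4,"wx":0,"wy":0,"wz":0}]'; python3 -m creep '[{"x":-2,"y":5,"z":0,"wx":0,"wy":0,"wz":0},{"x":-4,"y":11,"z":0,"wx":0,"wy":0,"wz":0},{"x":-6,"y":17,"z":0,"wx":0,"wy":0,"wz":0},{"x":-8,"y":23,"z":0,"wx":0,"wy":0,"wz":0},{"x":-10,"y":29,"z":0,"wx":0,"wy":0,"wz":0}]'; python3 -m creep '[{"x":-1,"y":5,"z":0,"wx":0,"wy":0,"wz":0},{"x":-1,"y":5,"z":0,"wx":0,"wy":0,"wz":0},{"x":-1,"y":5,"z":0,"wx":0,"wy":0,"wz":0}]'
python3 - <<'E'
from d import *
for n in("top","scene"): cv2.imwrite(f"pics/{n}9.png",manip.get_image(n)[:,:,::-1])
T=cv2.imread("pics/top9.png");S=cv2.imread("pics/scene9.png")
r=lambda a:cv2.resize(a,None,fx=4,fy=4,interpolation=cv2.INTER_CUBIC)
cv2.imwrite("pics/ts9.png",np.hstack([r(T[190:290,250:350]),r(S[130:230,240:340])]))
for P in([.557,-.1065,.134],[.5646,.0133,.13],[.501,-.0428,.124]):print((proj("top",P)-[250,190])*4,(proj("scene",P)-[240,130])*4+[400,0])
E
```

```text
time: 45.75
eef_pos: [0.5009, -0.043, 0.0913]
tcp_rot: [0.0, 0.028, 1.0, -0.0]
wrist_force: [-0.1, 0.1, 0.8]
gripper_width: 0.0599
finger_force: 0.0
time: 46.25
eef_pos: [0.5024, -0.0434, 0.2491]
tcp_rot: [0.003, 0.028, 1.0, -0.001]
wrist_force: [0.7, -0.1, -1.1]
gripper_width: 0.0604
finger_force: 0.0
time: 46.88
eef_pos: [0.4007, 0.2458, 0.2446]
tcp_rot: [-0.0, 0.028, 1.0, -0.0]
wrist_force: [0.8, 0.5, 1.0]
gripper_width: 0.0603
finger_force: 0.0
time: 47.25
eef_pos: [0.3916, 0.2938, 0.2446]
tcp_rot: [-0.0, 0.028, 1.0, -0.0]
wrist_force: [0.3, -0.2, -0.4]
gripper_width: 0.0601
finger_force: 0.0
[330.2 168.6] [503.7  41.2]
[129.6 153.7] [644.6 208.8]
[221.9 261.2] [669.6  76.3]
```

View pics/ts9.png

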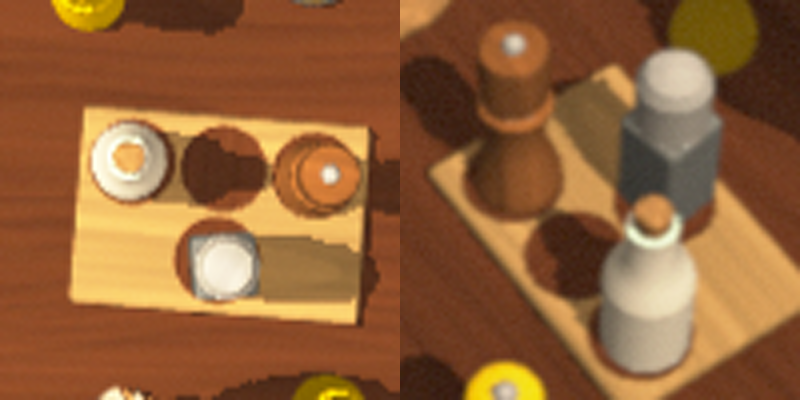

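All three stand upright on their own discs. The mill (ball at (332,234) in the top picture) and the shaker cap (305,257) look a few mm too near the robot, so I'll quantify that.

Run:
```python
from d import *
t=lambda x,y:((x+.5)/4-.5+250,(y+.5)/4-.5+190); s=lambda x,y:((x-400+.5)/4-.5+240,(y+.5)/4-.5+130)
for n,p,q,z in(("mill",(330,175),(514,44),.134),("cork",(130,157),(655,213),.130),("cap",(223,266),(677,80),.122)):
    print(n,tri(s(*q),t(*p)),plane("top",*t(*p),z)*1e3,plane("scene",*s(*q),z)*1e3)
T=cv2.imread("pics/top9.png");S=cv2.imread("pics/scene9.png")
# head of mill / cap / bottle body as blobs; cap & bottle grey-white
print("cap top");blob("top",T,(296,245,320,267),.115,(0,0,190),(180,60,255),30)
print("cap scene");blob("scene",S,(296,138,322,162),.122,(0,0,120),(180,50,255),20)
print("bottle shoulder");blob("top",T,(268,215,296,245),.07,(0,0,140),(180,90,255),60)
T0=cv2.imread("pics/top0.png")
print("start");blob("top",T0,(296,245,320,267),.115,(0,0,190),(180,60,255),30);blob("top",T0,(268,215,296,245),.07,(0,0,140),(180,90,255),60)
```

```text
mill (array([ 0.6, -0.1,  0.1]), np.float64(0.001662341198559971)) [ 554.1 -105.5  134. ] [ 554.1 -103.   134. ]
cork (array([0.6, 0. , 0.1]), np.float64(0.0031754971770264623)) [563.5  14.  130. ] [562.3  17.2 130. ]
cap (array([ 0.5, -0. ,  0.1]), np.float64(0.0015352879144956832)) [499.  -42.7 122. ] [498.5 -41.  122. ]
cap top
top [305.1 256.5] ax px [14.6 14.9] [498.  -42.4 115. ]
cap scene
scene [314.5 159.3] ax px [ 4.8 10. ] [505.3 -15.5 122. ]
scene [310.6 148.2] ax px [6.9 9.1] [493.6 -41.5 122. ]
bottle shoulder
top [281.6 229.8] ax px [18.6 18.8] [563.3  15.3  70. ]
start
top [304.2 255.1] ax px [14.6 15. ] [501.4 -40.  115. ]
top [282.9 228.6] ax px [18.6 18.9] [566.4  12.3  70. ]
```

The things are 3–4 mm off their disc centres, mostly towards the robot. There is plenty of time, so I'll nudge the shaker and the mill.

```bash
python3 -m creep '[{"x":1.5,"y":-5,"z":0,"wx":0,"wy":0,"wz":0},{"x":3,"y":-10,"z":0,"wx":0,"wy":0,"wz":0},{"x":5,"y":-15,"z":0,"wx":0,"wy":0,"wz":0},{"x":5.5,"y":-17,"z":0,"wx":0,"wy":0,"wz":0}]'; python3 -m creep '[{"x":1.5,"y":-5,"z":0,"wx":0,"wy":0,"wz":0},{"x":3,"y":-10,"z":0,"wx":0,"wy":0,"wz":0},{"x":5,"y":-15,"z":0,"wx":0,"wy":0,"wz":0},{"x":5.5,"y":-16.6,"z":0,"wx":0,"wy":0,"wz":0},{"x":5.5,"y":-16.6,"z":0,"wx":0,"wy":0,"wz":0}]'; python3 -m creep '[{"x":0,"y":0,"z":-5,"wx":0,"wy":0,"wz":0},{"x":0,"y":0,"z":-11,"wx":0,"wy":0,"wz":0},{"x":0,"y":0,"z":-14.4,"wx":0,"wy":0,"wz":0},{"x":0,"y":0,"z":-15.5,"wx":0,"wy":0,"wz":0},{"x":0,"y":0,"z":-15.5,"wx":0,"wy":0,"wz":0}]'; python3 -m creep '[{"x":0,"y":0,"z":0,"wx":0,"wy":0,"wz":0},{"x":0,"y":0,"z":0,"wx":0,"wy":0,"wz":0},{"x":0,"y":0,"z":0,"wx":0,"wy":0,"wz":0},{"x":0,"y":0,"z":0,"wx":0,"wy":0,"wz":0}]'
```

```text
time: 47.85
eef_pos: [0.4477, 0.1208, 0.2452]
tcp_rot: [0.0, 0.03, 1.0, -0.0]
wrist_force: [-0.5, 1.2, 0.1]
gripper_width: 0.06
finger_force: 0.0
time: 48.48
eef_pos: [0.5016, -0.0432, 0.245]
tcp_rot: [-0.0, 0.029, 1.0, 0.0]
wrist_force: [1.1, 0.5, 0.8]
gripper_width: 0.0596
finger_force: 0.0
time: 49.1
eef_pos: [0.5019, -0.0413, 0.0908]
tcp_rot: [0.0, 0.028, 1.0, 0.0]
wrist_force: [0.6, 0.6, -0.2]
gripper_width: 0.0601
finger_force: 0.0
time: 49.6
eef_pos: [0.502, -0.0419, 0.0905]
tcp_rot: [0.0, 0.028, 1.0, -0.0]
wrist_force: [0.2, -0.1, 0.1]
gripper_width: 0.0598
finger_force: 0.0
```

Now settled above the shaker. Close, lift 1 cm, shift +2.5 mm in x, and set down.

```bash
python3 -m creep '[{"x":0,"y":0,"z":0,"wx":0,"wy":0,"wz":0},{"x":0,"y":0,"z":0,"wx":0,"wy":0,"wz":0},{"x":0,"y":0,"z":0,"wx":0,"wy":0,"wz":0},{"x":0,"y":0,"z":0,"wx":0,"wy":0,"wz":0},{"x":0,"y":0,"z":0,"wx":0,"wy":0,"wz":0}]' 0;python3 -m creep '[{"x":0,"y":0,"z":0.5,"wx":0,"wy":0,"wz":0},{"x":0,"y":0,"z":1,"wx":0,"wy":0,"wz":0},{"x":0.25,"y":-0.1,"z":1,"wx":0,"wy":0,"wz":0},{"x":0.25,"y":-0.1,"z":1,"wx":0,"wy":0,"wz":0},{"x":0.25,"y":-0.1,"z":1,"wx":0,"wy":0,"wz":0}]';  python3 -m creep '[{"x":0,"y":0,"z":-0.5,"wx":0,"wy":0,"wz":0},{"x":0,"y":0,"z":-0.9,"wx":0,"wy":0,"wz":0},{"x":0,"y":0,"z":-0.95,"wx":0,"wy":0,"wz":0},{"x":0,"y":0,"z":-0.95,"wx":0,"wy":0,"wz":0},{"x":0,"y":0,"z":-0.95,"wx":0,"wy":0,"wz":0}]'
```

```text
time: 50.22
eef_pos: [0.5021, -0.0423, 0.0906]
tcp_rot: [0.0, 0.028, 1.0, -0.001]
wrist_force: [-0.4, -2.6, 5.5]
gripper_width: 0.0383
finger_force: 59.8
time: 50.85
eef_pos: [0.5043, -0.0428, 0.1001]
tcp_rot: [-0.0, 0.028, 1.0, 0.0]
wrist_force: [-0.7, 0.3, -1.2]
gripper_width: 0.0384
finger_force: 60.1
time: 51.48
eef_pos: [0.5043, -0.0428, 0.0907]
tcp_rot: [-0.0, 0.028, 1.0, 0.0]
wrist_force: [0.5, -0.9, -2.3]
gripper_width: 0.0382
finger_force: 60.0
```

```bash
python3 -m creep '[{"x":0,"y":0,"z":-0.05,"wx":0,"wy":0,"wz":0},{"x":0,"y":0,"z":-0.05,"wx":0,"wy":0,"wz":0},{"x":0,"y":0,"z":-0.05,"wx":0,"wy":0,"wz":0},{"x":0,"y":0,"z":-0.05,"wx":0,"wy":0,"wz":0},{"x":0,"y":0,"z":-0.05,"wx":0,"wy":0,"wz":0}]' 0.7; python3 -m creep '[{"x":0,"y":0,"z":3,"wx":0,"wy":0,"wz":0},{"x":0,"y":0,"z":8,"wx":0,"wy":0,"wz":0},{"x":0,"y":0,"z":10,"wx":0,"wy":0,"wz":0},{"x":0,"y":0,"z":10,"wx":0,"wy":0,"wz":0}]'; python3 -m creep '[{"x":2.6,"y":-3.2,"z":0,"wx":0,"wy":0,"wz":0},{"x":5.3,"y":-6.35,"z":0,"wx":0,"wy":0,"wz":0},{"x":5.3,"y":-6.35,"z":0,"wx":0,"wy":0,"wz":0},{"x":5.3,"y":-6.35,"z":0,"wx":0,"wy":0,"wz":0}]'; python3 -m creep '[{"x":0,"y":0,"z":-4,"wx":0,"wy":0,"wz":0},{"x":0,"y":0,"z":-8.5,"wx":0,"wy":0,"wz":0},{"x":0,"y":0,"z":-9.7,"wx":0,"wy":0,"wz":0},{"x":0,"y":0,"z":-9.7,"wx":0,"wy":0,"wz":0},{"x":0,"y":0,"z":-9.7,"wx":0,"wy":0,"wz":0}]'; python3 -m creep '[{"x":0,"y":0,"z":0,"wx":0,"wy":0,"wz":0},{"x":0,"y":0,"z":0,"wx":0,"wy":0,"wz":0},{"x":0,"y":0,"z":0,"wx":0,"wy":0,"wz":0},{"x":0,"y":0,"z":0,"wx":0,"wy":0,"wz":0}]'
```

```text
time: 52.1
eef_pos: [0.5044, -0.0428, 0.0903]
tcp_rot: [0.0, 0.028, 1.0, -0.0]
wrist_force: [0.5, -0.0, -0.0]
gripper_width: 0.0597
finger_force: 0.0
time: 52.6
eef_pos: [0.5051, -0.043, 0.1914]
tcp_rot: [0.001, 0.028, 1.0, -0.0]
wrist_force: [0.8, 0.5, 0.1]
gripper_width: 0.0595
finger_force: 0.0
time: 53.1
eef_pos: [0.5567, -0.106, 0.1892]
tcp_rot: [-0.001, 0.028, 1.0, 0.0]
wrist_force: [-0.1, -0.4, 0.4]
gripper_width: 0.0597
finger_force: 0.0
time: 53.72
eef_pos: [0.5582, -0.1064, 0.0949]
tcp_rot: [0.001, 0.028, 1.0, -0.0]
wrist_force: [-0.1, -0.7, 0.5]
gripper_width: 0.0598
finger_force: 0.0
time: 54.22
eef_pos: [0.5574, -0.1064, 0.0933]
tcp_rot: [0.0, 0.028, 1.0, 0.0]
wrist_force: [0.1, -0.1, -0.0]
gripper_width: 0.0597
finger_force: 0.0
```

```bash
python3 -m creep '[{"x":0,"y":0,"z":0,"wx":0,"wy":0,"wz":0},{"x":0,"y":0,"z":0,"wx":0,"wy":0,"wz":0},{"x":0,"y":0,"z":0,"wx":0,"wy":0,"wz":0},{"x":0,"y":0,"z":0,"wx":0,"wy":0,"wz":0},{"x":0,"y":0,"z":0,"wx":0,"wy":0,"wz":0}]' 0;python3 -m creep '[{"x":0,"y":0,"z":0.5,"wx":0,"wy":0,"wz":0},{"x":0,"y":0,"z":1,"wx":0,"wy":0,"wz":0},{"x":0.25,"y":-0.1,"z":1,"wx":0,"wy":0,"wz":0},{"x":0.25,"y":-0.1,"z":1,"wx":0,"wy":0,"wz":0},{"x":0.25,"y":-0.1,"z":1,"wx":0,"wy":0,"wz":0}]';  python3 -m creep '[{"x":0,"y":0,"z":-0.5,"wx":0,"wy":0,"wz":0},{"x":0,"y":0,"z":-0.9,"wx":0,"wy":0,"wz":0},{"x":0,"y":0,"z":-0.95,"wx":0,"wy":0,"wz":0},{"x":0,"y":0,"z":-0.95,"wx":0,"wy":0,"wz":0},{"x":0,"y":0,"z":-0.95,"wx":0,"wy":0,"wz":0}]'; python3 -m creep '[{"x":0,"y":0,"z":-0.05,"wx":0,"wy":0,"wz":0},{"x":0,"y":0,"z":-0.05,"wx":0,"wy":0,"wz":0},{"x":0,"y":0,"z":-0.05,"wx":0,"wy":0,"wz":0},{"x":0,"y":0,"z":-0.05,"wx":0,"wy":0,"wz":0},{"x":0,"y":0,"z":-0.05,"wx":0,"wy":0,"wz":0}]' 0.7; python3 -m creep '[{"x":0,"y":0,"z":3,"wx":0,"wy":0,"wz":0},{"x":0,"y":0,"z":9,"wx":0,"wy":0,"wz":0},{"x":0,"y":0,"z":15,"wx":0,"wy":0,"wz":0},{"x":0,"y":0,"z":15.2,"wx":0,"wy":0,"wz":0}]'; python3 -m creep '[{"x":-3,"y":5,"z":0,"wx":0,"wy":0,"wz":0},{"x":-5,"y":11,"z":0,"wx":0,"wy":0,"wz":0},{"x":-8,"y":17,"z":0,"wx":0,"wy":0,"wz":0},{"x":-10,"y":23,"z":0,"wx":0,"wy":0,"wz":0},{"x":-11,"y":27,"z":0,"wx":0,"wy":0,"wz":0}]'; python3 -m creep '[{"x":-2,"y":6,"z":0,"wx":0,"wy":0,"wz":0},{"x":-4,"y":12,"z":0,"wx":0,"wy":0,"wz":0},{"x":-4,"y":12,"z":0,"wx":0,"wy":0,"wz":0}]'
python3 - <<'E'
from d import *
for n in("top","scene"): cv2.imwrite(f"pics/{n}a.png",manip.get_image(n)[:,:,::-1])
T=cv2.imread("pics/topa.png");S=cv2.imread("pics/scenea.png")
print("cap");blob("top",T,(296,245,320,267),.115,(0,0,190),(180,60,255),30)
print("bottle");blob("top",T,(268,215,296,245),.07,(0,0,140),(180,90,255),60)
def ball(n,f,b,z):
    h=cv2.cvtColor(f,cv2.COLOR_BGR2HSV)[b[1]:b[3],b[0]:b[2]].astype(float);w=np.clip(140-h[...,1],0,None)*(h[...,2]>130)
    v,u=np.mgrid[b[1]:b[3],b[0]:b[2]];u,v=(u*w).sum()/w.sum(),(v*w).sum()/w.sum();print("ball",n,np.array([u,v]),plane(n,u,v,z)*1e3)
for k in("0","9","a"):
    ball("top",cv2.imread(f"pics/top{k}.png"),(326,226,340,239),.134);ball("scene",cv2.imread(f"pics/scene{k}.png"),(261,135,274,148),.134)
# bystanders: difference start/end
for n in("top","scene"):
    d=cv2.absdiff(cv2.imread(f"pics/{n}0.png"),cv2.imread(f"pics/{n}a.png")).max(2)
    for m,P in(("jar",[.711,.143,.06]),("bell",[.702,-.105,.03]),("yelBL",[.677,.044,.1]),("yelF",[.401,-.116,.1]),("yelBR",[.69,-.243,.1])):
        u,v=proj(n,P).astype(int);print(n,m,(d[v-12:v+12,u-12:u+12]>60).sum())
E
```

```text
time: 54.85
eef_pos: [0.5575, -0.1064, 0.0934]
tcp_rot: [0.0, 0.028, 1.0, -0.0]
wrist_force: [-1.1, -0.4, 5.3]
gripper_width: 0.0367
finger_force: 59.8
time: 55.48
eef_pos: [0.5598, -0.1073, 0.1031]
tcp_rot: [-0.0, 0.028, 1.0, 0.0]
wrist_force: [0.1, 0.0, -1.4]
gripper_width: 0.0368
finger_force: 60.1
time: 56.1
eef_pos: [0.5598, -0.1073, 0.0938]
tcp_rot: [-0.0, 0.028, 1.0, 0.0]
wrist_force: [-0.1, 0.7, -1.5]
gripper_width: 0.0364
finger_force: 60.0
time: 56.72
eef_pos: [0.5599, -0.1073, 0.0933]
tcp_rot: [0.0, 0.028, 1.0, -0.0]
wrist_force: [-0.0, -0.2, -0.7]
gripper_width: 0.0597
finger_force: 0.0
time: 57.22
eef_pos: [0.5614, -0.1078, 0.2495]
tcp_rot: [0.003, 0.028, 1.0, -0.001]
wrist_force: [-0.7, 0.1, -1.5]
gripper_width: 0.0595
finger_force: 0.0
time: 57.85
eef_pos: [0.4484, 0.1645, 0.2449]
tcp_rot: [-0.0, 0.028, 1.0, -0.0]
wrist_force: [0.1, -0.5, -0.0]
gripper_width: 0.0598
finger_force: 0.0
time: 58.22
eef_pos: [0.408, 0.2857, 0.2445]
tcp_rot: [-0.001, 0.025, 1.0, -0.0]
wrist_force: [-0.4, -1.2, -0.5]
gripper_width: 0.0596
finger_force: 0.0
cap
top [305.4 255.6] ax px [14.7 14.7] [500.3 -43.1 115. ]
bottle
top [281.7 229.8] ax px [18.6 18.8] [563.3  15.2  70. ]
ball top [332.5 231.6] [ 558.3 -106.5  134. ]
ball scene [266.1 141.3] [ 558.4 -104.2  134. ]
ball top [332.1 233.1] [ 554.7 -105.5  134. ]
ball scene [268.  140.7] [ 554.5 -103.1  134. ]
ball top [332.7 232.1] [ 557.1 -106.9  134. ]
ball scene [266.7 140.9] [ 556.8 -104.3  134. ]
top jar 0
top bell 0
top yelBL 0
top yelF 313
top yelBR 0
scene jar 0
scene bell 0
scene yelBL 0
scene yelF 290
scene yelBR 0
```

Run:
```python
from h import *
for n,b in(("top",(315,275,355,315)),("scene",(300,90,340,155))):
    for k in"0a":
        h=cv2.cvtColor(cv2.imread(f"pics/{n}{k}.png"),cv2.COLOR_BGR2HSV)[b[1]:b[3],b[0]:b[2]];v,u=np.nonzero(cv2.inRange(h,(22,180,50),(35,255,255)));print(n,k,len(u),u.mean().round(1),v.mean().round(1))
print(manip.get_state()["time"],manip.get_state()["qd"].round(2))
print(manip.sign_off())
```

```text
top 0 316 17.6 18.9
top a 311 17.6 19.0
scene 0 719 19.4 34.9
scene a 700 19.3 34.7
58.325 [-0.04 -0.01 -0.    0.   -0.   -0.01]
the job is handed in; nothing more can be done
None
```

The job is handed in at 58 s: the copper pot is in the middle of the cork mat, and the mill, bottle and shaker are upright on their own discs, the mill and shaker within about 1 mm of centre and the bottle about 2–3 mm off. Nothing was knocked over, and the jar and bell did not move.

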